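Load the marking station through its guard

TASK

Load every soft white cheese block that stands on the table into the marking station's turntable, one to each empty bay, fully in and flat on the deck (any side down; stood on end they do not pass the guard): set the block in the infeed channel, with an empty bay turned to face the guard, and feed it under the guard with the push stick; never touch a cheese with the fingers once it is past the mouth of the guard. Then turn the table so that the bay with the steel counterweight squarely faces the guard, and leave the push stick standing in the middle of its steel plate. Leave the timer, the salt shaker and the ochre wheel where they are.

Things in the scene. Friction and masses are not known exactly. Their poses are not given: they have to be found in the camera images.
- station: fixed marking station. Origin on the table under its turntable's axis; +y points from the axis out along a straight infeed channel, cheeses are fed along -y. Channel floor 20 mm above the table, 114 mm wide, y = 155 to 515 mm. Side rails from y = 215 to 370 mm, 94 mm apart inside, 10 mm thick, 24 mm above the floor. Grey control box 90 mm tall at x = 160 to 220, y = -85 to 45 mm
- guard_mouth (a point): middle of the channel floor at the guard's outer face (station x 0, y 215, z 20 mm). The guard is a fixed low arch over the channel, y = 160 to 215 mm: opening 98 mm wide, 66 mm high above the floor; its top is 98 mm above the table; flange plates at y = 212 mm reach out to x = +-121 mm
- infeed (a point): middle of the channel floor outside the guard (station x 0, y 295, z 20 mm), the place to set a cheese down
- load_point (a point): where the middle of a bay lies when that bay squarely faces the guard (station x 0, y 80, z 19 mm). Turntable: deck radius 148 mm, top 19 mm above the table; square hub 100 x 100 mm; 8 mm dividers run from its corners diagonally out to 142 mm; all these 59 mm high above the table. A bay: pocket 100 mm wide between 4 mm cheek plates reaching 118 mm from the axis; its back is the hub's flat face
- turntable (a joint): turntable angle, rad, counter-clockwise from above positive, limits +-31.4 (five turns each way), light friction (0.12 N m), stays where left; 0 or whole turns: weight bay faces the guard (points to station +y). A round turning post stands on each divider: 16 mm in diameter, 115 mm from the axis, top 115 mm above the table, at 45, 135, 225, 315 deg from station +x at angle 0. Move a post round the axis to turn it
- bay_weight (a point): on the deck in the middle of the weight bay, 80 mm from the turntable axis. A steel counterweight with a knob (56 mm in diameter, 68 mm tall) is fixed in this bay
- bay_1 (a point): on the deck in the middle of empty bay 1, 80 mm from the turntable axis; a quarter turn counter-clockwise from the weight bay
- bay_2 (a point): the same for empty bay 2, opposite the weight bay
- bay_3 (a point): the same for empty bay 3, a quarter turn clockwise from the weight bay
- push_stick: loose wooden push stick, 0.22 kg, standing on its plate. Origin under the middle of its upright handle, on its underside; z up. Handle 24 mm (x) by 36 mm (y), top 117 mm above the underside. A low bar (30 mm wide, 18 mm high) runs from the handle along -y to an upright pad (50 mm wide, 42 mm high) whose flat front face is at y = -161 mm; the foot under the handle is 70 mm wide (x) and ends at y = +32 mm
- stick_middle (a point): middle of the push stick's length on its underside (stick y = -65 mm)
- stick_plate: thin fixed steel plate on which the push stick stands, 130 mm (x) by 260 mm (y), 4 mm thick; origin at the centre of its underside
- cheese_soft_1: soft white rounded cheese block, 54 x 74 mm and 48 mm tall, 0.15 kg; may be absent. Origin: centre of its underside. Its own x runs across the narrow side (54 mm, take it there), y along the long side, z up
- cheese_soft_3: soft white rounded cheese block, 55 x 73 mm and 50 mm tall, 0.15 kg; may be absent. Origin: centre of its underside. Its own x runs across the narrow side (55 mm, take it there), y along the long side, z up
- cheese_soft_4: soft white rounded cheese block, 53 x 72 mm and 47 mm tall, 0.15 kg; may be absent. Origin: centre of its underside. Its own x runs across the narrow side (53 mm, take it there), y along the long side, z up
- cheese_soft_1_middle (a point): middle of that cheese block's volume
- cheese_soft_3_middle (a point): middle of that cheese block's volume
- cheese_soft_4_middle (a point): middle of that cheese block's volume
- kitchen_timer: bystander: round wind-up timer, 62 mm in diameter, 40 mm tall; origin under its centre
- salt_shaker: bystander: steel salt shaker, 66 mm in diameter, 96 mm tall; origin under its centre
- ochre_wheel: bystander: round ochre cheese wheel, about 102 mm in diameter, 38 mm tall; origin under its centre
Mind the look-alikes: they are no part of the job. Leave any orange or red look-alike of the cheese_soft_1 alone. There is more than one size of the push_stick; the one meant has the size given above.

How it is judged:
By the outcome, as a careful person would: the job done as asked, in the order asked, and still so for the second after the job is handed in, with the robot touching nothing.
Of cheese_soft_1, cheese_soft_3, cheese_soft_4 only 2 to 3 are there at a start; the rules pass over those that are not, and their reading is None.
At some moment in a run one of push_stick may be knocked a few centimetres aside while the robot is not near it.
Once in a run the grip may slacken for a moment while it holds something.
It also fails if it takes over 210 s, if anything falls off the work surface, if the arm or the gripper's body presses on something with over 40 N, if the wrist force passes 120 N, or if a joint passes its speed limit or range.

ROBOT

A 6-joint arm with a two-finger parallel gripper is mounted at the origin on the work surface; the furniture and walls round the work are solid. World frame = base frame: x ahead of the robot, y to its left, z up, the work surface at z = 0. Lengths are in mm, angles in degrees, forces in N, time in s.
With the tool pointing down it reaches from about 300 to 850 mm from the base axis. Payload 4.2 kg.
Tool frame: the origin (TCP) lies at the very end of the fingers, on their centre line; the grasp point (between the pads) lies 19 mm behind it; z points along the fingers, y is the line along which they close (so a half turn about z gives the same grasp; the last joint's range is limited). The gripper opens to 91 mm and grips with 3 to 60 N. Pads are 32 mm wide; open, the fingers measure 118 mm over their backs; the gripper's body (76 mm by 178 mm) begins 60 mm behind the grasp point.
Start: joints at [-65.718, 18.312, 89.639, -0, 72.044, -1.146], TCP at [246.896, -519.313, 213.976] pointing down, gripper open.
Joint ranges: [-177.97, 177.97], [-48.28, 115.42], [12.27, 149.76], [-77.06, 257.06], [2.81, 150.46], [-146.56, 146.56]. Speed limits (degrees/s): [147.25, 147.25, 180, 180, 180, 180].

INTERFACE

Orientations are given as [roll, pitch, yaw] about the fixed x, y, z axes, in that order (R = Rz(yaw) Ry(pitch) Rx(roll)).
In Python, from workcell import env, eyes gives the robot as it stands.
- The arm moves only by the tool send_rows, never from a script. Its argument "targets" is text: rows parted by semicolons, each of 7 numbers parted by spaces: the shift along the tool's x, y, z in m, then the turn, a rotation vector about the tool's x, y, z in degrees, then the opening in per cent of the stroke, from 0 (shut) to 100 (fully open). A call has 1 to 12 rows; each row is the pose to reach, as a shift and turn from the pose commanded when the call began, along the tool's axes at that moment; what a row does not reach only later rows make up. A row lasts 1/12 s, in which the tool goes at most 41.7 mm and 7.16 degrees, less where a joint would pass 70% of its speed; a pose out of reach is approached as far as the arm can. A call with a gripper value outside its range is refused whole. The fingers move at their own pace and stop on an object; "grip_force" is the grip in N (left out, the last holds). Time passes only in rows, so rows that repeat a pose let the fingers close. It gives the time, the measured TCP pose, the force, the opening and the grip force at its end, in the units of the state.
- env.state(): the state, without advancing time (a new reading comes with each control period).
- eyes.grab_frame(name): name is "scene" or "top" or "wrist"; returns a dict with "image" (384x512x3 uint8, blue, green, red), "fovy" (degrees; the focal length in pixels is half the picture's height over the tangent of half this angle, whatever the lens; pixels are square), "cx", "cy" (the principal point, pixels), "eye" and "attitude" of the camera in the world. Camera axes: x right, y up, looking along -z (the intrinsics and any distortion apply to the point x, -y, -z); pixel columns grow to the right and rows downward; lengths in mm; the calibration is good to about 2 mm. A picture is of the moment at which its call begins. There is no depth.
- env.job_done(): hands the job in; it is judged then, once.
The state is a dict: "time_s": time; "qpos": joint angles; "qvel": joint speeds; "effort": joint torques, N m; "ee_pos": TCP position; "ee_rot": TCP orientation; "force": force on the tool from outside, world axes, zero at the start; "torque": the same for the moment, N m; "gripper_width": finger opening in mm; "gripper_force": force on a finger pad.
Only numpy, scipy, OpenCV 4.12 (cv2) and the standard library are available. Lean on these libraries where they do the work, as an engineer would, in place of code of your own. Each camera call takes 0.05 s, during which the arm holds its last target. There are 200 camera calls.

## Working session

There is one attempt and no reset: what is moved stays moved. The work goes in short steps, Python scripts to look and compute and a tool call to move; the robot and the scene stay as the last step left them, time stands still between calls to the robot, and variables do not carry over. Pictures are saved under pics/ and viewed, at most 14 in all, crops included, and the job is handed in when it is done.

Besides the shell and the picture viewer there is one more tool, called after ">>>" by a JSON object that holds its "name" and its "arguments". send_rows: Moves the arm, as the interface text tells. Its arguments: {"type":"object","properties":{"targets":{"type":"string"},"grip_force":{"type":"number"}},"required":["targets"]}

```bash
ls; mkdir -p pics; cat > h.py <<'E'
import numpy as np, cv2
from workcell import env, eyes
from scipy.spatial.transform import Rotation as R
def att(f):
    a=np.array(f['attitude'],float)
    return a if a.shape==(3,3) else (R.from_euler('xyz',a,degrees=True).as_matrix() if a.size==3 else R.from_quat(a).as_matrix())
def foc(f): return f['image'].shape[0]/2/np.tan(np.radians(f['fovy'])/2)
def ray(f,u,v,z):
    d=att(f)@np.array([(u-f['cx'])/foc(f),-(v-f['cy'])/foc(f),-1.]); e=np.array(f['eye'],float)
    return e+d*(z-e[2])/d[2]
def proj(f,p):
    c=att(f).T@(np.array(p,float)-np.array(f['eye'],float)); return f['cx']+foc(f)*c[0]/-c[2], f['cy']-foc(f)*c[1]/-c[2]
E
python3 - <<'E'
from h import *
print(env.state())
for n in ('scene','top','wrist'):
    f=eyes.grab_frame(n); cv2.imwrite(f'pics/{n}0.png',f['image']); print(n,{k:v for k,v in f.items() if k!='image'})
a=cv2.imread('pics/top0.png')
cv2.imwrite('pics/top0b.png',cv2.resize(a,(800,600)))
E
```

```text
pics
{'time_s': 0.0, 'qpos': array([-6.57191866e+01,  1.83511559e+01,  8.97068444e+01, -1.33510458e-03,
        7.20427248e+01, -1.14693963e+00]), 'qvel': array([ 0.046432  , -0.00842004,  0.0053319 ,  0.01039086,  0.02605261,
        0.1586886 ]), 'effort': array([ 9.82741149e-04, -4.12457657e+01, -2.31975478e+01,  7.29776337e-02,
        4.57257824e-02, -1.14781596e-04]), 'ee_pos': array([ 246.66651611, -518.84569813,  213.12216809]), 'ee_rot': array([-1.79899270e+02, -7.47079588e-04,  2.54281651e+01]), 'force': array([ 0.22174481, -0.03303793,  0.31997353]), 'torque': array([-0.02120076,  0.00505865, -0.04775252]), 'gripper_force': 0.0, 'gripper_width': 91.20696463256161}
scene {'fovy': 55.42299852581329, 'cx': 258.98096045550693, 'cy': 191.59846052581696, 'eye': array([-129.18275129,  514.61938376,  759.48872538]), 'attitude': array([ 4.64035131e+01,  4.20529282e-02, -1.26583508e+02])}
top {'fovy': 52.29908172933135, 'cx': 257.30777056280084, 'cy': 187.46363484110483, 'eye': array([ 311.78294304,   45.00330308, 1445.54124482]), 'attitude': array([  7.74774836,  -0.54276912, -88.93486271])}
wrist {'fovy': 58.209359033245896, 'cx': 254.0307962407901, 'cy': 194.44917727724876, 'eye': array([ 310.03005555, -489.79779394,  382.93653445]), 'attitude': array([-14.35070639,   0.14586798, -64.51890168])}
```

View pics/top0b.png

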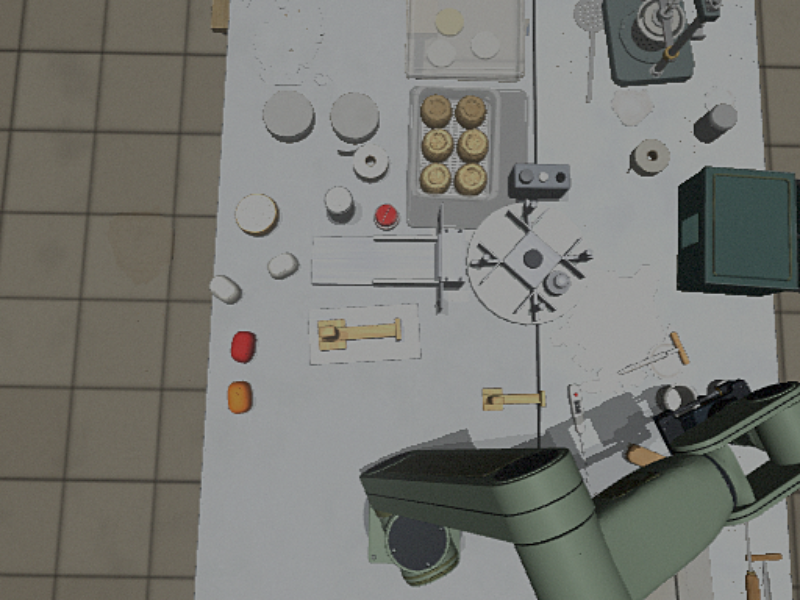

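View pics/scene0.png

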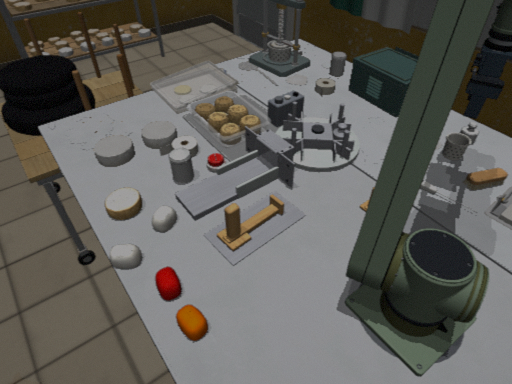

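The top view shows white blocks at (283,265) and (224,288) and an ochre wheel at (257,213). The right-size stick is on its plate at (365,333); a smaller look-alike is at (513,399). The red and orange blocks at (242,346) and (239,397) are look-alikes to leave. The turntable axis is near (533,260), with the weight at (557,283).

```bash
python3 - <<'E'
from h import *
a=cv2.imread('pics/top0.png')
cv2.imwrite('pics/c1.png',cv2.resize(a[90:270,130:390],None,fx=3,fy=3,interpolation=cv2.INTER_CUBIC))
f=eyes.grab_frame('top')
for n,u,v,z in [('axis',533,260,59),('knob',557,283,87),('ch1',283,265,48),('ch2',224,288,48),('stickhandle',327,327,120),('plateL',310,336,4),('plateR',421,333,4),('wheel',257,213,38),('small stick',490,399,20),('base',390,540,0)]:
    print(n,ray(f,u*.64,v*.64,z).round())
g=cv2.cvtColor(f['image'],cv2.COLOR_BGR2HSV)
E
```

```text
axis [ 583. -266.   59.]
knob [ 526. -313.   87.]
ch1 [562. 312.  48.]
ch2 [505. 446.  48.]
stickhandle [414. 197. 120.]
plateL [401. 250.   4.]
plateR [414. -12.   4.]
wheel [687. 381.  38.]
small stick [ 263. -172.   20.]
base [-56.  52.   0.]
```

View pics/c1.png

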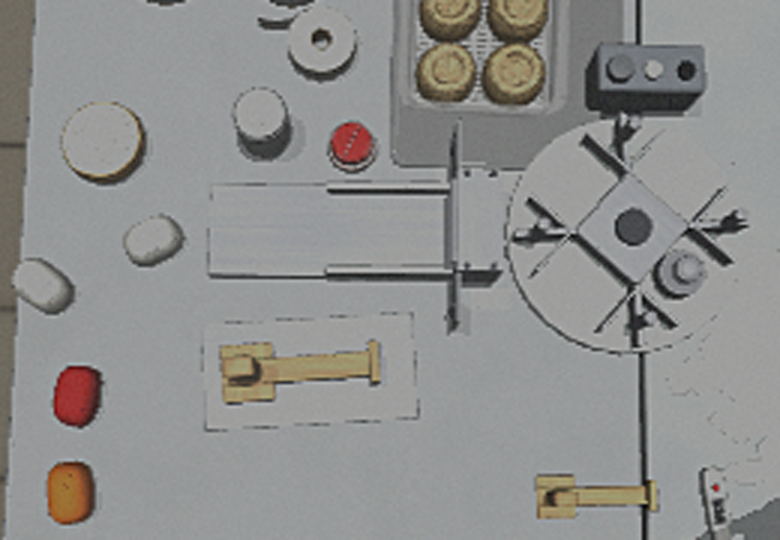

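```bash
cat > d.py <<'E'
# usage: d.py "x y z yaw" ...  -> rows (tool frame, m/deg) from the present pose
import sys; from h import *
s=env.state(); p=s['ee_pos']; M=R.from_euler('xyz',s['ee_rot'],degrees=True)
print('t',round(s['time_s'],1),p.round(1),s['ee_rot'].round(1),'w',round(s['gripper_width'],1),'F',s['force'].round(1),'j1,j6',s['qpos'][[0,5]].round())
for a in sys.argv[1:]:
    t=[float(q) for q in a.split()]
    T=R.from_euler('xyz',[180,0,t[3]],degrees=True)
    print(*(M.inv().apply(np.array(t[:3])-p)/1000).round(4),*(M.inv()*T).as_rotvec(degrees=True).round(2))
E
python3 d.py "450 0 350 90"
```

```text
t 0.2 [ 246.8 -519.   213.4] [-179.9    0.    25.4] w 91.3 F [ 0.3 -0.4 -0.1] j1,j6 [-66.  -1.]
0.4064 -0.3816 -0.1362 -0.05 -0.03 -64.57
```

>>> {"name": "send_rows", "arguments": {"targets": "0.4064 -0.3816 -0.1362 -0.05 -0.03 -64.6 60;0.4064 -0.3816 -0.1362 -0.05 -0.03 -64.6 60;0.4064 -0.3816 -0.1362 -0.05 -0.03 -64.6 60;0.4064 -0.3816 -0.1362 -0.05 -0.03 -64.6 60;0.4064 -0.3816 -0.1362 -0.05 -0.03 -64.6 60;0.4064 -0.3816 -0.1362 -0.05 -0.03 -64.6 60;0.4064 -0.3816 -0.1362 -0.05 -0.03 -64.6 60;0.4064 -0.3816 -0.1362 -0.05 -0.03 -64.6 60;0.4064 -0.3816 -0.1362 -0.05 -0.03 -64.6 60;0.4064 -0.3816 -0.1362 -0.05 -0.03 -64.6 60;0.4064 -0.3816 -0.1362 -0.05 -0.03 -64.6 60;0.4064 -0.3816 -0.1362 -0.05 -0.03 -64.6 60"}}

```text
time_s: 1.2
ee_pos: [424.0, -65.0, 333.2]
ee_rot: [179.9, 0.1, 90.0]
force: [1.6, 0.3, -0.3]
gripper_width: 54.7
gripper_force: 0.0
```

```bash
python3 d.py "460 0 350 90"; python3 - <<'E'
from h import *
f=eyes.grab_frame('wrist'); cv2.imwrite('pics/w1.png',cv2.resize(f['image'],(800,600),interpolation=cv2.INTER_CUBIC)); print(f['eye'],f['attitude'])
np.save('w1.npy',f,allow_pickle=True)
f=eyes.grab_frame('top'); cv2.imwrite('pics/t1.png',cv2.resize(f['image'],(800,600)))
E
```

```text
t 1.2 [424.  -65.  333.2] [1.799e+02 1.000e-01 9.000e+01] w 54.7 F [ 1.6  0.3 -0.3] j1,j6 [-10. -10.]
0.065 0.0361 -0.0168 0.05 0.07 0.03
[423.80392352   4.43952298 502.86501777] [-14.4079042   -0.0949076    0.07841054]
```

View pics/w1.png

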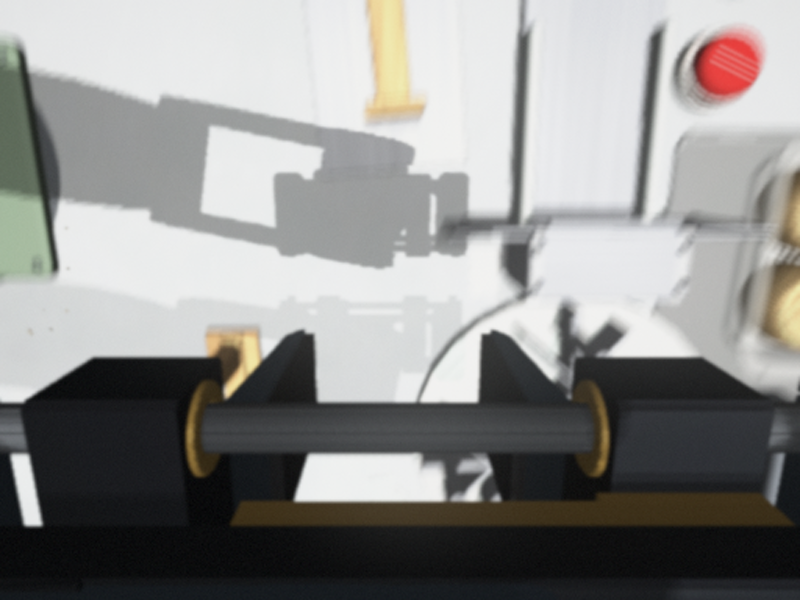

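The wrist view shows the gripper blocking everything below row 330, with the guard at (560,230) and the timer at (728,65). I'll move further to −y to see the turntable.

```bash
python3 d.py "560 -370 330 90"
```

```text
t 1.3 [426.  -62.2 334. ] [ 1.798e+02 -1.000e-01  9.050e+01] w 54.6 F [ 0.2 -1.2 -1.1] j1,j6 [-10. -10.]
-0.3089 0.1313 0.0043 0.24 -0.05 0.5
```

View pics/t1.png

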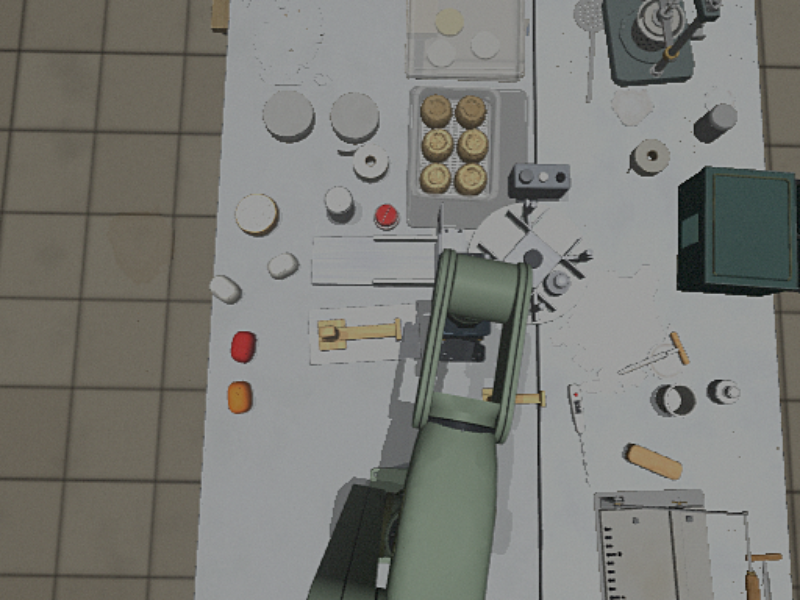

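No third white block shows anywhere, including what the arm hid before, so there are two. Next is a closer look at the turntable.

>>> {"name": "send_rows", "arguments": {"targets": "-0.309 0.131 0.004 0 0 0.5 60;-0.309 0.131 0.004 0 0 0.5 60;-0.309 0.131 0.004 0 0 0.5 60;-0.309 0.131 0.004 0 0 0.5 60;-0.309 0.131 0.004 0 0 0.5 60;-0.309 0.131 0.004 0 0 0.5 60;-0.309 0.131 0.004 0 0 0.5 60;-0.309 0.131 0.004 0 0 0.5 60;-0.309 0.131 0.004 0 0 0.5 60;-0.309 0.131 0.004 0 0 0.5 60;-0.309 0.131 0.004 0 0 0.5 60;-0.309 0.131 0.004 0 0 0.5 60"}}

```text
time_s: 2.3
ee_pos: [554.4, -375.1, 329.5]
ee_rot: [180.0, 0.0, 89.6]
force: [-0.3, 0.4, 0.3]
gripper_width: 54.9
gripper_force: 0.0
```

```bash
python3 - <<'E'
from h import *
f=eyes.grab_frame('wrist'); cv2.imwrite('pics/w2.png',cv2.resize(f['image'],(800,600),interpolation=cv2.INTER_CUBIC)); print(f['eye'],f['attitude'])
np.save('w2.npy',f,allow_pickle=True)
E
```

```text
[ 554.89384485 -305.72135443  499.14773499] [-14.37769599  -0.06581806  -0.39661088]
```

View pics/w2.png

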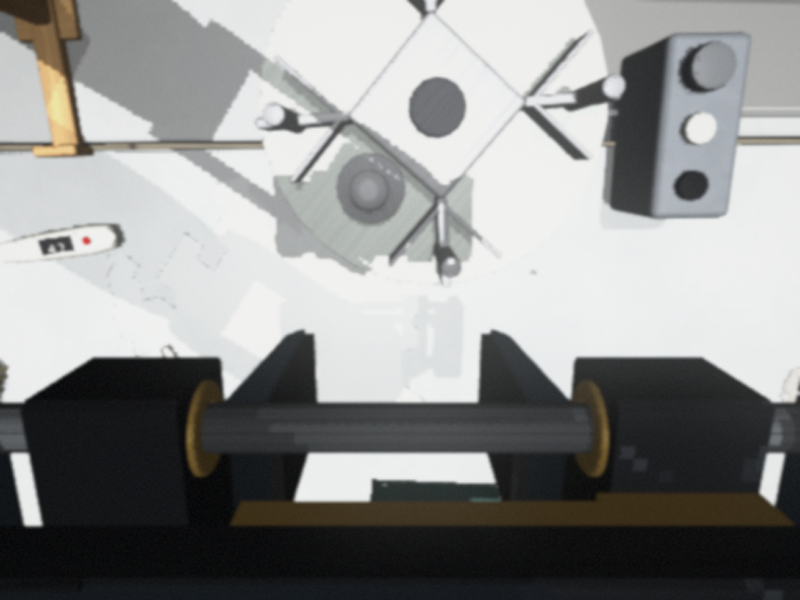

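This view shows the hub disc (437,107), its corners (348,118), (437,203), (527,103), and post tops near (273,118), (615,86), (447,266). The counterweight is at (370,185).

```bash
python3 - <<'E'
from h import *
f=np.load('w2.npy',allow_pickle=True).item(); s=.64
for n,u,v,z in [('hubL',348,118,59),('hubB',437,203,59),('hubR',527,103,59),('hubT',430,12,59),('disk',437,107,59),('pL',273,118,115),('pR',615,86,115),('pB',447,266,115),('knob',370,185,87),('boxBL',668,214,90),('boxTL',673,34,90),('boxBR',724,214,90)]:
    print(n,ray(f,u*s,v*s,z).round(1))
f=np.load('w1.npy',allow_pickle=True).item()
print('w1')
for n,u,v,z in [('railLin_far',530,30,44),('railLin_near',525,200,44),('railRin_far',655,35,44),('railRin_near',640,205,44),('padL',366,115,46),('padR',424,108,46)]:
    print(n,ray(f,u*s,v*s,z).round(1))
a=cv2.imread('pics/top0.png')
f=eyes.grab_frame('top')
c=lambda u,v:(130+u/3,90+v/3)
for n,u,v,z in [('chTL',208,184,20),('chBL',209,276,20),('railTL',328,187,44),('railTR',448,186,44),('railBL',328,269,44),('railBR',448,267,44),('flT',456,122,98),('flB',456,328,98),('plTL',207,326,4),('plBL',206,430,4),('plTR',412,313,4),('plBR',419,417,4),('hTL',228,355,121),('hTR',254,355,121),('hBL',231,378,121),('hBR',258,376,121),('padT',380,340,46),('padB',380,383,46)]:
    print(n,ray(f,*c(u,v),z).round(1))
E
```

```text
hubL [ 517.8 -269.7   59. ]
hubB [ 587.4 -335.    59. ]
hubR [ 655.9 -259.7   59. ]
hubT [ 580.7 -195.7   59. ]
disk [ 586.6 -262.1   59. ]
pL [ 471.8 -273.9  115. ]
pR [ 701.2 -255.2  115. ]
pB [ 591.1 -376.2  115. ]
knob [ 535.2 -319.6   87. ]
boxBL [ 759.  -342.3   90. ]
boxTL [ 747.8 -218.4   90. ]
boxBR [ 801.1 -342.6   90. ]
w1
railLin_far [527.9 106.6  44. ]
railLin_near [531.9 -23.5  44. ]
railRin_far [625.7 103.2  44. ]
railRin_near [628.8 -27.5  44. ]
padL [399.7  43.6  46. ]
padR [446.2  49.   46. ]
chTL [637.3 253.3  20. ]
chBL [522.  247.6  20. ]
railTL [631.1 103.5  44. ]
railTR [635.4 -43.   44. ]
railBL [529.9 101.   44. ]
railBR [535.3 -44.1  44. ]
flT [700.5 -48.2  98. ]
flB [455.5 -50.7  98. ]
plTL [462. 250.   4.]
plBL [334.6 246.3   4. ]
plTR [483.1  -2.7   4. ]
plBR [355.3 -13.2   4. ]
hTL [417.4 208.4 121. ]
hTR [417.9 179.  121. ]
hBL [391.5 204.  121. ]
hBR [394.3 173.7 121. ]
padT [444.9  36.5  46. ]
padB [393.4  35.6  46. ]
```

```bash
python3 d.py "472 -273.5 170 90" "472 -273.5 80 90"
```

```text
t 2.4 [ 554.6 -374.7  330.1] [1.799e+02 1.000e-01 8.960e+01] w 54.8 F [ 0.5  0.2 -0.4] j1,j6 [-35. -35.]
0.1008 -0.0836 0.1599 0.08 0.08 -0.41
0.1009 -0.0837 0.2499 0.08 0.08 -0.41
```

>>> {"name": "send_rows", "arguments": {"targets": "0.101 -0.084 0.16 0 0 -0.4 60;0.101 -0.084 0.16 0 0 -0.4 60;0.101 -0.084 0.16 0 0 -0.4 60;0.101 -0.084 0.16 0 0 -0.4 60;0.101 -0.084 0.16 0 0 -0.4 60;0.101 -0.084 0.16 0 0 -0.4 60;0.101 -0.084 0.19 0 0 -0.4 60;0.101 -0.084 0.22 0 0 -0.4 60;0.101 -0.084 0.25 0 0 -0.4 60;0.101 -0.084 0.25 0 0 -0.4 60;0.101 -0.084 0.25 0 0 -0.4 5;0.101 -0.084 0.25 0 0 -0.4 5", "grip_force": 10}}

```text
time_s: 3.4
ee_pos: [473.5, -275.1, 81.0]
ee_rot: [179.8, 0.2, 90.0]
force: [0.1, -0.6, 0.5]
gripper_width: 43.9
gripper_force: 0.0
```

>>> {"name": "send_rows", "arguments": {"targets": "0 0 0 0 0 0 5;0 0 0 0 0 0 5;0 0 0 0 0 0 5;0 0 0 0 0 0 5;0 0 0 0 0 0 5;0 0 0 0 0 0 5"}}

```text
time_s: 3.9
ee_pos: [470.9, -274.7, 79.6]
ee_rot: [-179.9, 0.1, 90.0]
force: [-4.7, -1.1, 6.1]
gripper_width: 15.5
gripper_force: 10.0
```

```bash
cat > arc.py <<'E'
# rows to carry a held post from its present angle to angle b (world deg) about the axis
import sys; from h import *
C=np.array([586.5,-264.5]); s=env.state(); p=s['ee_pos']; q=p[:2]-C; a=np.degrees(np.arctan2(q[1],q[0]))%360; r=np.hypot(*q)
b=float(sys.argv[1]); n=int(sys.argv[2]); M=R.from_euler('xyz',s['ee_rot'],degrees=True)
print('t',round(s['time_s'],1),p.round(1),s['ee_rot'].round(1),'w',round(s['gripper_width'],1),'F',s['force'].round(1),'angle',a.round(1),'r',r.round(1))
for k in range(1,n+1):
    t=np.radians(a+(b-a)*k/n); d=C+r*np.array([np.cos(t),np.sin(t)])-p[:2]
    print(*(M.inv().apply([*d,0])/1000).round(4)[:2])
E
python3 arc.py 226.5 9
```

```text
t 3.9 [ 470.9 -274.7   79.6] [-1.799e+02  1.000e-01  9.000e+01] w 15.5 F [-4.7 -1.1  6.1] angle 185.0 r 116.1
-0.0093 0.0012
-0.0184 0.0031
-0.0273 0.0058
-0.036 0.0092
-0.0444 0.0132
-0.0525 0.018
-0.0601 0.0233
-0.0673 0.0293
-0.074 0.0358
```

>>> {"name": "send_rows", "arguments": {"targets": "-0.0093 0.0012 0 0 0 0 5;-0.0184 0.0031 0 0 0 0 5;-0.0273 0.0058 0 0 0 0 5;-0.036 0.0092 0 0 0 0 5;-0.0444 0.0132 0 0 0 0 5;-0.0525 0.018 0 0 0 0 5;-0.0601 0.0233 0 0 0 0 5;-0.0673 0.0293 0 0 0 0 5;-0.074 0.0358 0 0 0 0 5;-0.074 0.0358 0 0 0 0 5;-0.074 0.0358 0 0 0 0 5"}}

```text
time_s: 4.82
ee_pos: [507.0, -349.8, 79.1]
ee_rot: [-180.0, 0.1, 89.9]
force: [-2.0, -1.4, 1.1]
gripper_width: 20.0
gripper_force: 1.0
```

```bash
python3 arc.py 226.5 1; python3 - <<'E'
from h import *
f=eyes.grab_frame('top'); cv2.imwrite('pics/t2.png',cv2.resize(f['image'][60:270,120:390],None,fx=2.9,fy=2.8,interpolation=cv2.INTER_CUBIC))
im=cv2.cvtColor(f['image'],cv2.COLOR_BGR2HSV)
m=((im[...,1]<45)&(im[...,2]>150)).astype(np.uint8)[150:210,125:200]
for k in (150,165,180,195):
  m=((im[...,2]>k)).astype(np.uint8)[150:210,120:200]
  n,l,st,c=cv2.connectedComponentsWithStats(m)
  for i in range(1,n):
    if 80<st[i,4]<700:
        ys,xs=np.where(l==i); r=cv2.minAreaRect(np.c_[xs+120,ys+150].astype(np.float32)); print(k,st[i,4],c[i]+[120,150],r[1:],ray(f,*(c[i]+[120,150]),40).round())
E
```

```text
t 4.8 [ 507.  -349.8   79.1] [-1.80e+02  1.00e-01  8.99e+01] w 20.0 F [-2.  -1.4  1.1] angle 227.0 r 116.6
0.0007 -0.0008
```

The grip slackened briefly here (width 20, force 1). I'll check where the table is.

>>> {"name": "send_rows", "arguments": {"targets": "0 0 0 0 0 0 5;0 0 0 0 0 0 5;0 0 0 0 0 0 5"}}

```text
time_s: 5.12
ee_pos: [506.0, -349.5, 78.9]
ee_rot: [-179.8, 0.2, 90.0]
force: [-6.0, -5.3, 1.1]
gripper_width: 15.4
gripper_force: 10.0
```

View pics/t2.png

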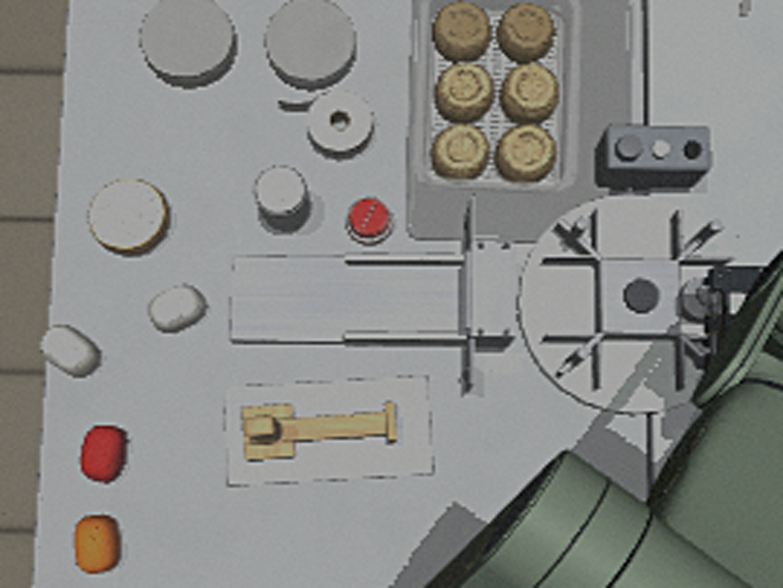

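```bash
python3 - <<'E'
from h import *
im=cv2.imread('pics/top0.png'); h=cv2.cvtColor(im,cv2.COLOR_BGR2HSV)
print(im[165:176,170:194:3].tolist()[0:11:5]); print(im[180:190:4,130:165:3].tolist())
E
```

```text
[[[156, 155, 152], [150, 149, 148], [161, 162, 160], [158, 158, 157], [158, 160, 159], [159, 160, 159], [84, 87, 87], [156, 154, 152]], [[149, 150, 147], [159, 158, 159], [156, 156, 156], [156, 157, 157], [157, 158, 158], [159, 159, 160], [108, 113, 112], [130, 129, 128]], [[153, 154, 150], [94, 96, 97], [142, 146, 148], [122, 128, 126], [87, 91, 92], [64, 60, 65], [150, 150, 146], [154, 155, 152]]]
[[[90, 101, 105], [83, 98, 101], [160, 160, 161], [157, 156, 158], [158, 159, 159], [148, 154, 152], [81, 84, 88], [159, 159, 157], [155, 155, 153], [155, 152, 154], [154, 154, 151], [153, 151, 149]], [[93, 102, 107], [95, 104, 106], [157, 159, 159], [155, 157, 156], [156, 158, 157], [154, 155, 154], [160, 162, 161], [101, 103, 104], [149, 146, 146], [157, 157, 155], [156, 154, 152], [152, 151, 148]], [[90, 101, 107], [92, 103, 107], [110, 110, 108], [136, 140, 140], [156, 158, 157], [158, 159, 159], [142, 149, 149], [97, 103, 103], [87, 88, 87], [154, 152, 150], [153, 153, 150], [157, 157, 154]]]
```

The table is now square, with an empty bay facing the guard. I'll release the post, lift, and go look at the cheeses.

```bash
python3 d.py "506 -349.5 250 90" "530 250 300 90"
```

```text
t 5.1 [ 506.  -349.5   78.9] [-179.8    0.2   90. ] w 15.4 F [-6.  -5.3  1.1] j1,j6 [-36. -35.]
-0.0005 -0.0005 -0.1711 -0.17 0.17 0.01
0.5988 0.0235 -0.2229 -0.17 0.17 0.01
```

>>> {"name": "send_rows", "arguments": {"targets": "0 0 0 0 0 0 50;0 0 0 0 0 0 50;0 0 0 0 0 0 50;0 0 -0.03 0 0 0 50;0 0 -0.07 0 0 0 90;0 0 -0.11 0 0 0 90;0.03 0 -0.15 0 0 0 90;0.07 0 -0.19 0 0 0 90;0.11 0 -0.22 0 0 0 90;0.15 0.005 -0.22 0 0 0 90;0.19 0.01 -0.22 0 0 0 90;0.23 0.012 -0.22 0 0 0 90"}}

```text
time_s: 6.12
ee_pos: [519.1, -138.0, 299.7]
ee_rot: [179.7, 0.1, 89.9]
force: [0.1, -0.1, -0.6]
gripper_width: 82.1
gripper_force: 0.0
```

>>> {"name": "send_rows", "arguments": {"targets": "0.37 0.01 0 0 0 0 90;0.37 0.01 0 0 0 0 90;0.37 0.01 0 0 0 0 90;0.37 0.01 0 0 0 0 90;0.37 0.01 0 0 0 0 90;0.37 0.01 0 0 0 0 90;0.37 0.01 0 0 0 0 90;0.37 0.01 0 0 0 0 90;0.37 0.01 0 0 0 0 90;0.37 0.01 0 0 0 0 90;0.37 0.01 0 0 0 0 90;0.37 0.01 0 0 0 0 90"}}

```text
time_s: 7.12
ee_pos: [528.5, 230.0, 297.3]
ee_rot: [180.0, 0.1, 90.0]
force: [-0.0, -0.3, 0.2]
gripper_width: 81.8
gripper_force: 0.0
```

```bash
python3 d.py;  python3 - <<'E'
from h import *
f=eyes.grab_frame('wrist'); cv2.imwrite('pics/w3.png',cv2.resize(f['image'],(800,600),interpolation=cv2.INTER_CUBIC)); print(f['eye'],f['attitude'])
np.save('w3.npy',f,allow_pickle=True)
E
```

```text
t 7.1 [528.5 230.  297.3] [1.8e+02 1.0e-01 9.0e+01] w 81.8 F [-0.  -0.3  0.2] j1,j6 [22. 22.]
[528.55364559 299.48309394 466.88276122] [-14.42252258  -0.04226189   0.03531468]
```

View pics/w3.png

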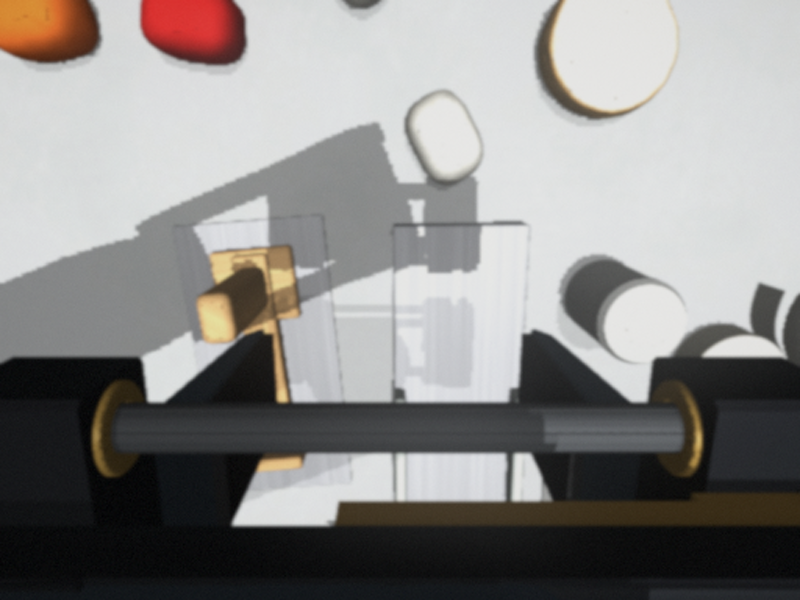

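The wrist view shows the white cheese at (444,137), tilted about 17°, and the channel's end corners at (393,226) and (528,223). The plate corners are (175,225) and (322,215), the stick handle top is at (215,318), and the salt shaker is at (643,320).

```bash
cat > ch.py <<'E'
from h import *
def cheese(f,x0,x1,y0,y1,z=26,save=None):
    g=cv2.GaussianBlur(f['image'],(3,3),0).astype(int)
    # table is bluish/greyish, cheese warmer: b-r sign
    w=(g[...,2]-g[...,0])[y0:y1,x0:x1]
    return w,g
E
python3 - <<'E'
from h import *
f=np.load('w3.npy',allow_pickle=True).item(); im=f['image']
for v in (70,88,100): print([im[v,u].tolist() for u in range(250,320,5)])
c=lambda u,v,z: ray(f,u*.64,v*.64,z).round(1)
# outline of the cheese, at its widest (half height)
P=np.array([(440,91),(415,105),(407,130),(421,160),(446,184),(470,172),(482,140),(468,103)])
for p in P: print(c(*p,24))
print('chan',c(393,226,20),c(528,223,20)); print('plate',c(175,225,4),c(322,215,4)); print('handle',c(198,300,121),c(235,296,121),c(202,338,121),c(238,340,121)); print('foot',c(211,253,10),c(291,246,10))
E
```

```text
[[222, 223, 220], [223, 223, 220], [202, 203, 200], [162, 170, 173], [218, 225, 226], [229, 230, 231], [229, 231, 230], [229, 230, 231], [229, 230, 230], [219, 226, 226], [211, 212, 209], [225, 225, 223], [226, 225, 224], [226, 226, 224]]
[[223, 224, 221], [224, 224, 223], [169, 170, 168], [156, 162, 163], [224, 227, 228], [229, 230, 231], [230, 231, 231], [229, 230, 231], [229, 230, 231], [229, 230, 231], [229, 231, 231], [208, 213, 214], [225, 224, 223], [226, 226, 224]]
[[223, 223, 221], [226, 225, 224], [225, 225, 223], [185, 186, 183], [138, 144, 144], [214, 220, 221], [228, 229, 230], [228, 229, 230], [228, 230, 230], [229, 230, 231], [230, 231, 231], [210, 216, 216], [220, 220, 218], [226, 225, 223]]
[562.  354.9  24. ]
[542.9 344.7  24. ]
[536.8 326.2  24. ]
[548.  303.5  24. ]
[568.3 284.9  24. ]
[587.2 294.3  24. ]
[595.8 318.8  24. ]
[583.9 346.2  24. ]
chan [525.7 250.9  20. ] [637.  253.4  20. ]
plate [339.3 249.9   4. ] [465.2 258.4   4. ]
handle [397.3 213.1 121. ] [422.  215.8 121. ] [397.6 186.7 121. ] [421.7 185.3 121. ]
foot [370.1 226.8  10. ] [438.7 232.8  10. ]
```

```bash
cat > ch.py <<'E'
from h import *
# world outline of a warm-white block inside pixel window; narrow-axis yaw for the tool
def cheese(f,x0,x1,y0,y1,z=24):
    g=cv2.GaussianBlur(f['image'],(3,3),0).astype(int)
    m=np.zeros(g.shape[:2],np.uint8); m[y0:y1,x0:x1]=((g[...,2]-g[...,0]>=0)&(g[...,2]>90))[y0:y1,x0:x1]
    m=cv2.morphologyEx(cv2.morphologyEx(m,cv2.MORPH_OPEN,np.ones((3,3),np.uint8)),cv2.MORPH_CLOSE,np.ones((5,5),np.uint8))
    c=max(cv2.findContours(m,0,1)[0],key=cv2.contourArea)[:,0]
    W=np.array([ray(f,u,v,z)[:2] for u,v in c],np.float32)
    (cx,cy),(w,h),a=cv2.minAreaRect(W)
    if w>h: a+=90   # now a = direction of narrow side
    n=a%180; n=n-180 if n>90 else n
    print('pix',c.mean(0).round(),'centre',round(cx,1),round(cy,1),'size',round(min(w,h),1),round(max(w,h),1),'narrow dir',round(n,1),'tool yaw',round(n+90,1))
E
python3 - <<'E'
from ch import *
f=np.load('w3.npy',allow_pickle=True).item(); cheese(f,245,325,48,125)
E
python3 d.py "562 310 130 107" "565 319 24 107"
```

```text
pix [284.  88.] centre 565.9 320.1 size 54.7 71.9 narrow dir 29.4 tool yaw 119.4
t 7.2 [528.6 229.3 297.4] [1.80e+02 1.00e-01 8.99e+01] w 82.1 F [-0.1 -0.1  0.4] j1,j6 [22. 22.]
0.081 0.0332 0.1673 0.0 0.08 -17.09
0.0901 0.0362 0.2733 0.0 0.08 -17.09
```

```bash
python3 d.py "565.5 319.5 130 115" "565.5 319.5 10 115"
```

```text
t 7.2 [528.6 229.3 297.4] [1.80e+02 1.00e-01 8.99e+01] w 82.1 F [-0.1 -0.1  0.4] j1,j6 [22. 22.]
0.0905 0.0367 0.1673 -0.0 0.08 -25.09
0.0906 0.0367 0.2873 -0.0 0.08 -25.09
```

>>> {"name": "send_rows", "arguments": {"targets": "0.0905 0.037 0.16 0 0 -25 100;0.0905 0.037 0.16 0 0 -25 100;0.0905 0.037 0.16 0 0 -25 100;0.0905 0.037 0.16 0 0 -25 100;0.0905 0.037 0.16 0 0 -25 100;0.0905 0.037 0.19 0 0 -25 100;0.0905 0.037 0.22 0 0 -25 100;0.0905 0.037 0.25 0 0 -25 100;0.0905 0.037 0.27 0 0 -25 100;0.0905 0.037 0.287 0 0 -25 100;0.0905 0.037 0.287 0 0 -25 100;0.0905 0.037 0.287 0 0 -25 40", "grip_force": 12}}

```text
time_s: 8.17
ee_pos: [566.2, 318.6, 10.1]
ee_rot: [-179.9, 0.1, 114.8]
force: [-0.4, 0.1, 0.5]
gripper_width: 87.5
gripper_force: 0.0
```

>>> {"name": "send_rows", "arguments": {"targets": "0 0 0 0 0 0 40;0 0 0 0 0 0 40;0 0 0 0 0 0 40;0 0 0 0 0 0 40;0 0 0 0 0 0 40;0 0 0 0 0 0 40"}}

```text
time_s: 8.67
ee_pos: [566.4, 320.4, 11.2]
ee_rot: [179.9, 0.1, 114.9]
force: [-1.3, -0.0, 3.3]
gripper_width: 52.9
gripper_force: 12.0
```

```bash
python3 d.py "565 318 120 115" "581 12 120 180" "581 12 29 180"
```

```text
t 8.7 [566.4 320.4  11.2] [1.799e+02 1.000e-01 1.149e+02] w 52.9 F [-1.3 -0.   3.3] j1,j6 [29.  4.]
-0.0017 -0.0022 -0.1088 0.08 0.06 -0.06
-0.2859 -0.1167 -0.1087 0.04 0.1 -65.06
-0.2858 -0.1168 -0.0177 0.04 0.1 -65.06
```

>>> {"name": "send_rows", "arguments": {"targets": "0 0 -0.04 0 0 0 40;0 0 -0.08 0 0 0 40;0 0 -0.11 0 0 0 40;-0.28 -0.113 -0.11 0 0 -65 40;-0.28 -0.113 -0.11 0 0 -65 40;-0.28 -0.113 -0.11 0 0 -65 40;-0.28 -0.113 -0.11 0 0 -65 40;-0.28 -0.113 -0.11 0 0 -65 40;-0.28 -0.113 -0.11 0 0 -65 40;-0.28 -0.113 -0.11 0 0 -65 40;-0.28 -0.113 -0.11 0 0 -65 40;-0.28 -0.113 -0.11 0 0 -65 40"}}

```text
time_s: 9.67
ee_pos: [581.2, 14.0, 120.4]
ee_rot: [-179.8, -0.0, 177.3]
force: [-0.9, 1.4, -2.0]
gripper_width: 52.6
gripper_force: 11.9
```

```bash
python3 d.py "581 20 120 181" "581 20 29 181"
```

```text
t 9.7 [581.2  14.  120.4] [-179.8   -0.   177.3] w 52.6 F [-0.9  1.4 -2. ] j1,j6 [  0. -87.]
0.0005 0.006 0.0004 -0.17 -0.02 -3.67
0.0005 0.0063 0.0914 -0.17 -0.02 -3.67
```

>>> {"name": "send_rows", "arguments": {"targets": "0 0.006 0 0 0 -3.7 40;0 0.006 0.03 0 0 -3.7 40;0 0.006 0.06 0 0 -3.7 40;0 0.006 0.075 0 0 -3.7 40;0 0.006 0.085 0 0 -3.7 40;0 0.006 0.089 0 0 -3.7 40;0 0.006 0.089 0 0 -3.7 40"}}

```text
time_s: 10.25
ee_pos: [581.6, 24.6, 31.7]
ee_rot: [-179.9, -0.0, -179.1]
force: [0.0, -0.3, -1.6]
gripper_width: 52.9
gripper_force: 12.0
```

```bash
python3 d.py
```

```text
t 10.2 [581.6  24.6  31.7] [-179.9   -0.  -179.1] w 52.9 F [ 0.  -0.3 -1.6] j1,j6 [  1. -90.]
```

>>> {"name": "send_rows", "arguments": {"targets": "0 0 0.001 0 0 0 40;0 0 0.001 0 0 0 80;0 0 0.001 0 0 0 80;0 0 0.001 0 0 0 80;0 0 0.001 0 0 0 80;0 0 -0.02 0 0 0 80;0 0 -0.06 0 0 0 80;0 0 -0.1 0 0 0 80;0 0 -0.14 0 0 0 80;0 0 -0.18 0 0 0 80;0 0 -0.22 0 0 0 80;0 0 -0.22 0 0 0 80"}}

```text
time_s: 11.25
ee_pos: [585.8, 24.9, 261.2]
ee_rot: [-179.9, 1.0, -179.1]
force: [1.4, 0.5, 0.3]
gripper_width: 72.8
gripper_force: 0.0
```

```bash
python3 d.py "410 100 250 94.5"
```

```text
t 11.2 [585.8  24.9 261.2] [-179.9    1.  -179.1] w 72.8 F [1.4 0.5 0.3] j1,j6 [  1. -90.]
0.1747 0.0779 0.008 0.73 0.86 86.42
```

>>> {"name": "send_rows", "arguments": {"targets": "0.175 0.068 0 0 0 86 100;0.175 0.068 0 0 0 86 100;0.175 0.068 0 0 0 86 100;0.175 0.068 0 0 0 86 100;0.175 0.068 0 0 0 86 100;0.175 0.068 0 0 0 86 100;0.175 0.068 0 0 0 86 100;0.175 0.068 0 0 0 86 100;0.175 0.068 0 0 0 86 100;0.175 0.068 0 0 0 86 100;0.175 0.068 0 0 0 86 100;0.175 0.068 0 0.7 0.9 86 100"}}

```text
time_s: 12.25
ee_pos: [405.0, 90.0, 251.7]
ee_rot: [-179.0, -0.1, 94.7]
force: [-0.5, -0.1, 0.8]
gripper_width: 91.3
gripper_force: 0.0
```

```bash
python3 d.py;  python3 - <<'E'
from h import *
f=eyes.grab_frame('wrist'); cv2.imwrite('pics/w4.png',cv2.resize(f['image'],(800,600),interpolation=cv2.INTER_CUBIC)); print(f['eye'],f['attitude'])
np.save('w4.npy',f,allow_pickle=True)
E
```

```text
t 12.2 [405.   90.  251.7] [-1.79e+02 -1.00e-01  9.47e+01] w 91.3 F [-0.5 -0.1  0.8] j1,j6 [11.  6.]
[402.24861127 158.90651854 421.48237079] [-14.23798484   0.92180331   4.76791697]
```

View pics/w4.png

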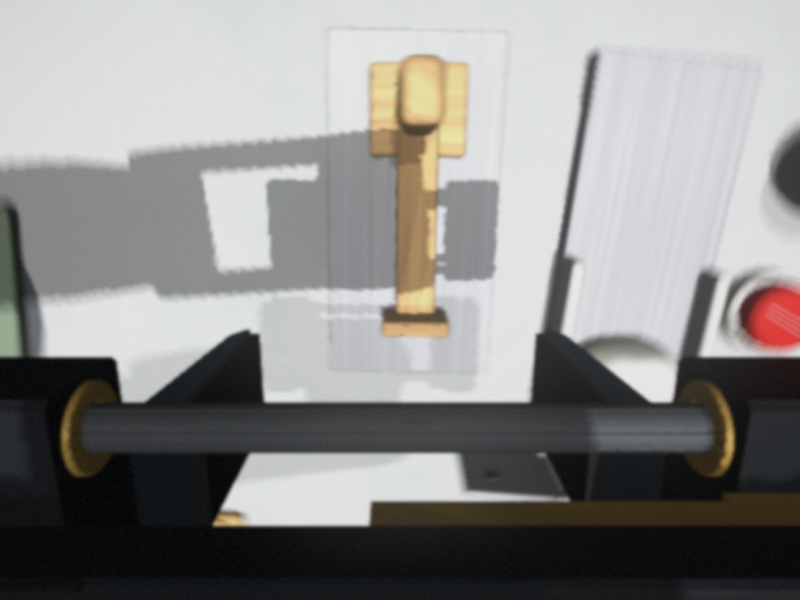

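The wrist view shows the handle top at (422,90), the pad at (416,322) and plate corners (329,28), (508,33), (330,370), (490,375). The cheese lies in the channel between the rails at (628,350).

```bash
python3 - <<'E'
from h import *
f=np.load('w4.npy',allow_pickle=True).item()
c=lambda n,u,v,z: print(n,ray(f,u*.64,v*.64,z).round(1))
c('handle',422,90,121); c('foot TL',371,62,10);c('foot TR',468,63,10)
c('padTL',384,312,46);c('padTR',448,312,46)
for p in [(329,28),(508,33),(330,370),(490,375)]: c('plate',*p,4)
c('railL',578,262,44); c('railR',700,272,44); c('chL',597,50,20); c('chR',760,65,20)
c('chsL',578,355,44); c('chsR',678,355,44); c('chs far',628,335,44)
E
python3 d.py "412 199 190 94" "412 199 68 94"
```

```text
handle [407.2 198.5 121. ]
foot TL [371.4 228.7  10. ]
foot TR [439.8 233.5  10. ]
padTL [395.4  56.6  46. ]
padTR [441.3  60.6  46. ]
plate [339.6 249.6   4. ]
plate [466.2 256.4   4. ]
plate [353.9  -8.3   4. ]
plate [485.9  -0.9   4. ]
railL [528.8 104.4  44. ]
railR [615.3 104.7  44. ]
chL [525.5 247.   20. ]
chR [637.8 246.5  20. ]
chsL [540.2  35.8  44. ]
chsR [613.   42.3  44. ]
chs far [573.8  54.3  44. ]
t 12.3 [406.   90.  251.6] [-1.79e+02 -1.00e-01  9.45e+01] w 91.1 F [ 1.6  0.4 -0. ] j1,j6 [11.  6.]
0.1081 0.0156 0.0615 -0.98 -0.11 0.48
0.1078 0.0177 0.1835 -0.98 -0.11 0.48
```

```bash
python3 d.py "407.3 198.8 170 94" "407.3 198.8 66 94"
```

```text
t 12.3 [406.   90.  251.6] [-1.79e+02 -1.00e-01  9.45e+01] w 91.1 F [ 1.6  0.4 -0. ] j1,j6 [11.  6.]
0.1082 0.0112 0.0816 -0.98 -0.11 0.48
0.108 0.013 0.1856 -0.98 -0.11 0.48
```

>>> {"name": "send_rows", "arguments": {"targets": "0.108 0.012 0.08 -1 0 0.5 100;0.108 0.012 0.08 -1 0 0.5 100;0.108 0.012 0.08 -1 0 0.5 100;0.108 0.012 0.08 -1 0 0.5 100;0.108 0.013 0.11 -1 0 0.5 100;0.108 0.013 0.14 -1 0 0.5 100;0.108 0.013 0.17 -1 0 0.5 100;0.108 0.013 0.185 -1 0 0.5 100;0.108 0.013 0.185 -1 0 0.5 100;0.108 0.013 0.185 -1 0 0.5 5;0.108 0.013 0.185 -1 0 0.5 5;0.108 0.013 0.185 -1 0 0.5 5", "grip_force": 50}}

```text
time_s: 13.3
ee_pos: [407.3, 199.2, 68.1]
ee_rot: [179.8, -0.2, 94.6]
force: [-0.2, 0.4, 0.4]
gripper_width: 74.0
gripper_force: 0.0
```

>>> {"name": "send_rows", "arguments": {"targets": "0 0 0 0 0 0 5;0 0 0 0 0 0 5;0 0 0 0 0 0 5;0 0 0 0 0 0 5;0 0 0 0 0 0 5;0 0 0 0 0 0 5"}}

```text
time_s: 13.8
ee_pos: [406.0, 198.8, 66.6]
ee_rot: [180.0, -0.1, 94.6]
force: [0.2, 0.6, -0.5]
gripper_width: 34.1
gripper_force: 0.0
```

```bash
python3 d.py "407 199 130 94" "581 238 130 91" "581 238 84 91"
```

```text
t 13.8 [406.  198.8  66.6] [ 1.80e+02 -1.00e-01  9.46e+01] w 34.1 F [ 0.2  0.6 -0.5] j1,j6 [25. 20.]
0.0003 0.0011 -0.0634 0.02 -0.1 0.55
0.0253 0.1776 -0.0633 0.02 -0.1 3.55
0.0252 0.1776 -0.0173 0.02 -0.1 3.55
```

Still closing; give it a few more rows, then lift.

>>> {"name": "send_rows", "arguments": {"targets": "0 0 0 0 0 0 5;0 0 0 0 0 0 5;0 0 0 0 0 0 5;0 0 0 0 0 0 5;0 0 -0.02 0 0 0 5;0 0 -0.05 0 0 0 5;0 0 -0.07 0 0 0 5;0 0 -0.07 0 0 0 5"}}

```text
time_s: 14.47
ee_pos: [408.5, 199.8, 139.9]
ee_rot: [179.5, -0.3, 94.5]
force: [0.6, 0.2, -0.9]
gripper_width: 23.8
gripper_force: 50.0
```

```bash
python3 d.py "581 238 135 90.7" "581 238 84 90.7"; python3 - <<'E'
from h import *
f=eyes.grab_frame('wrist'); np.save('w5.npy',f,allow_pickle=True)
cv2.imwrite('pics/w5.png',f['image'])
E
```

```text
t 14.5 [408.5 199.8 139.9] [179.5  -0.3  94.5] w 23.8 F [ 0.6  0.2 -0.9] j1,j6 [25. 20.]
0.0244 0.175 0.0064 0.45 -0.28 3.85
0.0241 0.1746 0.0574 0.45 -0.28 3.85
```

View pics/w5.png

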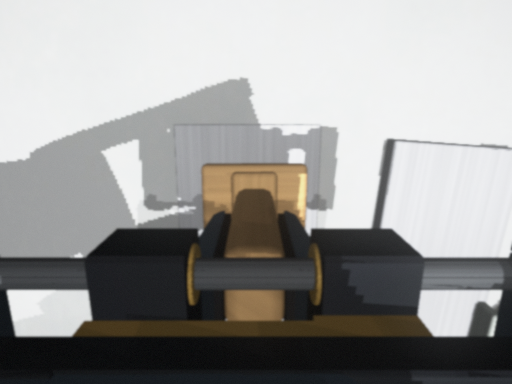

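>>> {"name": "send_rows", "arguments": {"targets": "0.022 0.175 0 0.4 -0.2 3.8 5;0.022 0.175 0 0.4 -0.2 3.8 5;0.022 0.175 0 0.4 -0.2 3.8 5;0.022 0.175 0 0.4 -0.2 3.8 5;0.022 0.175 0 0.4 -0.2 3.8 5;0.022 0.175 0 0.4 -0.2 3.8 5;0.022 0.175 0.02 0.4 -0.2 3.8 5;0.022 0.175 0.04 0.4 -0.2 3.8 5;0.022 0.175 0.05 0.4 -0.2 3.8 5;0.022 0.175 0.053 0.4 -0.2 3.8 5;0.022 0.175 0.055 0.4 -0.2 3.8 5;0.022 0.175 0.055 0.4 -0.2 3.8 5"}}

```text
time_s: 15.52
ee_pos: [575.4, 233.5, 82.4]
ee_rot: [-179.3, 0.2, 90.8]
force: [-5.5, -2.0, 8.1]
gripper_width: 23.8
gripper_force: 50.0
```

```bash
python3 d.py "582.5 100 83 90.7" "584 5 83 90.7"; python3 - <<'E'
from h import *
f=eyes.grab_frame('scene'); np.save('s5.npy',f,allow_pickle=True)
cv2.imwrite('pics/s5.png',cv2.resize(f['image'][80:280,140:390],None,fx=3,fy=3,interpolation=cv2.INTER_CUBIC))
E
```

```text
t 15.5 [575.4 233.5  82.4] [-179.3    0.2   90.8] w 23.8 F [-5.5 -2.   8.1] j1,j6 [21. 20.]
-0.1336 0.0053 -0.0002 -0.69 0.22 0.06
-0.2286 0.0056 0.0002 -0.69 0.22 0.06
```

View pics/s5.png

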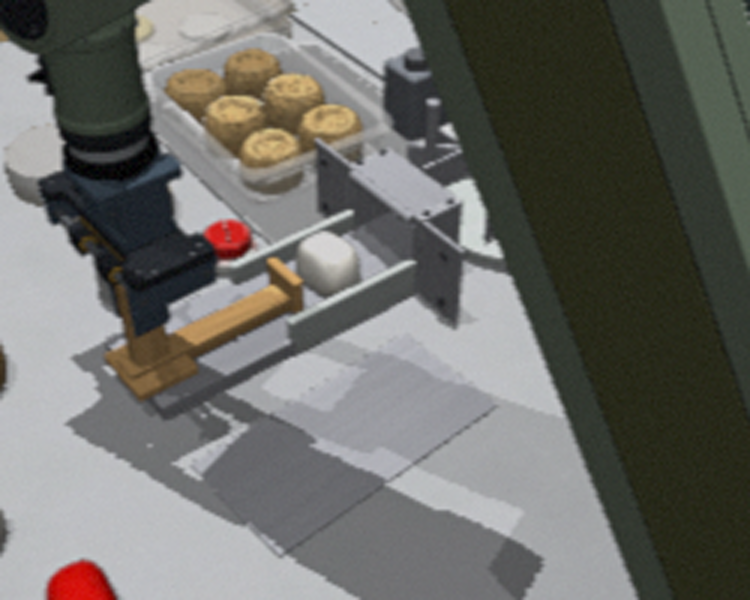

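The stick is in the channel behind the cheese, with its pad between the rails. I'll ease up slightly and push.

>>> {"name": "send_rows", "arguments": {"targets": "0 0.004 -0.002 -0.7 0 0 5;-0.02 0.005 -0.002 -0.7 0 0 5;-0.04 0.005 -0.002 -0.7 0 0 5;-0.06 0.005 -0.002 -0.7 0 0 5;-0.08 0.005 -0.002 -0.7 0 0 5;-0.1 0.005 -0.002 -0.7 0 0 5;-0.115 0.006 -0.002 -0.7 0 0 5;-0.13 0.006 -0.002 -0.7 0 0 5;-0.145 0.006 -0.002 -0.7 0 0 5;-0.16 0.006 -0.002 -0.7 0 0 5;-0.175 0.007 -0.002 -0.7 0 0 5;-0.175 0.007 -0.002 -0.7 0 0 5"}}

```text
time_s: 16.57
ee_pos: [587.4, 57.2, 83.5]
ee_rot: [179.7, 0.2, 90.7]
force: [-0.1, 0.1, -2.3]
gripper_width: 23.8
gripper_force: 50.0
```

```bash
python3 d.py "583.5 5 83.5 90.7"; python3 - <<'E'
from h import *
f=eyes.grab_frame('top'); np.save('t6.npy',f,allow_pickle=True)
cv2.imwrite('pics/t6.png',cv2.resize(f['image'][100:240,180:390],None,fx=3.8,fy=3.8,interpolation=cv2.INTER_CUBIC))
E
```

```text
t 16.6 [587.4  57.2  83.5] [179.7   0.2  90.7] w 23.8 F [-0.1  0.1 -2.3] j1,j6 [5. 4.]
-0.0522 -0.0045 0.0002 0.27 0.19 -0.05
```

View pics/t6.png

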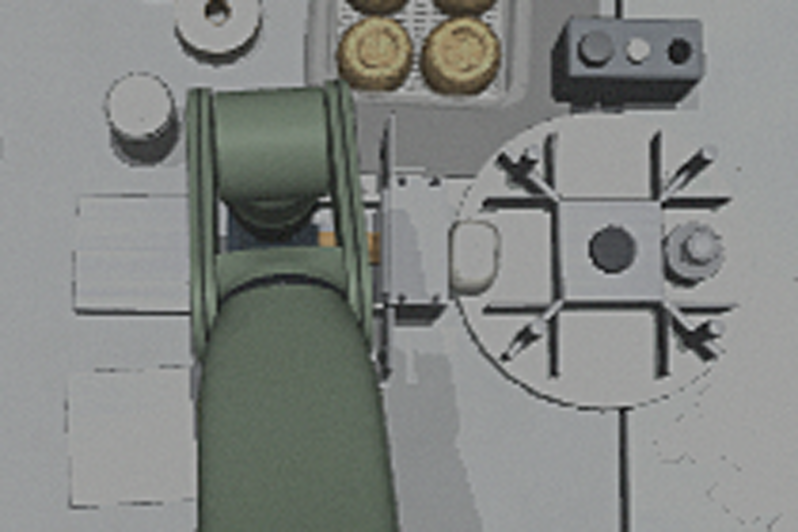

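The top view shows the cheese at (474,257), coming square into the empty bay.

>>> {"name": "send_rows", "arguments": {"targets": "-0.012 -0.002 0 0.3 0 0 5;-0.024 -0.004 0 0.3 0 0 5;-0.034 -0.004 0 0.3 0 0 5;-0.042 -0.004 0 0.3 0 0 5;-0.048 -0.004 0 0.3 0 0 5;-0.052 -0.004 0 0.3 0 0 5;-0.053 -0.004 0 0.3 0 0 5;-0.053 -0.004 0 0.3 0 0 5"}}

```text
time_s: 17.28
ee_pos: [584.8, 6.2, 84.0]
ee_rot: [180.0, 0.1, 90.7]
force: [-0.3, -0.0, -1.4]
gripper_width: 23.7
gripper_force: 50.0
```

```bash
python3 d.py "581 230 84 90.7"; python3 - <<'E'
from h import *
f=eyes.grab_frame('top'); np.save('t7.npy',f,allow_pickle=True)
im=f['image']
cv2.imwrite('pics/t7.png',cv2.resize(f['image'][120:220,270:390],None,fx=4,fy=4,interpolation=cv2.INTER_CUBIC))
E
```

```text
t 17.3 [584.8   6.2  84. ] [1.80e+02 1.00e-01 9.07e+01] w 23.7 F [-0.3 -0.  -1.4] j1,j6 [-0. -1.]
0.2238 -0.0009 -0.0005 0.02 0.12 0.03
```

View pics/t7.png

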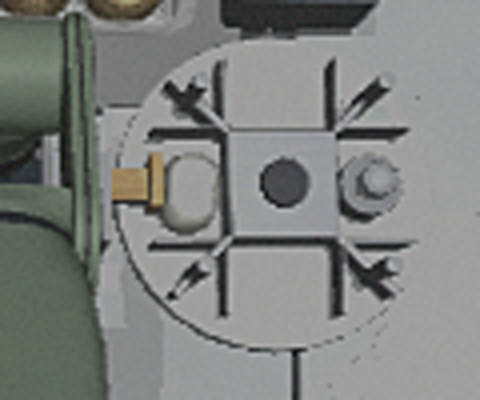

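>>> {"name": "send_rows", "arguments": {"targets": "-0.002 0 0 0 0 0 5;-0.004 0 0 0 0 0 5;-0.004 0 0 0 0 0 5;0.01 0 -0.001 0 0 0 5;0.04 -0.001 -0.001 0 0 0 5;0.07 -0.001 -0.001 0 0 0 5;0.1 -0.002 -0.001 0 0 0 5;0.13 -0.002 -0.001 0 0 0 5;0.16 -0.003 -0.001 0 0 0 5;0.19 -0.003 -0.001 0 0 0 5;0.22 -0.003 -0.001 0 0 0 5;0.231 -0.004 -0.001 0 0 0 5"}}

```text
time_s: 18.33
ee_pos: [577.4, 242.4, 84.6]
ee_rot: [179.9, -0.0, 90.9]
force: [0.7, -0.1, -2.0]
gripper_width: 24.1
gripper_force: 50.0
```

>>> {"name": "send_rows", "arguments": {"targets": "0.001 0 0.001 0 0 0 5;0.001 0 0.002 0 0 0 5;0.001 0 0.002 0 0 0 80;0.001 0 0.002 0 0 0 80;0.001 0 0.002 0 0 0 80;0.001 0 0.002 0 0 0 80;0.001 0 0.002 0 0 0 80;0.001 0 -0.03 0 0 0 80;0.001 0 -0.07 0 0 0 80;0.001 0 -0.11 0 0 0 80;0.001 0 -0.15 0 0 0 80;0.001 0 -0.15 0 0 0 80"}}

```text
time_s: 19.33
ee_pos: [581.5, 240.0, 244.2]
ee_rot: [179.1, -0.2, 90.7]
force: [1.9, 0.2, 1.0]
gripper_width: 72.5
gripper_force: 0.0
```

```bash
python3 d.py "505 -182 170 90" "505 -182 80 90";python3 - <<'E'
from h import *
f=eyes.grab_frame('top'); np.save('t8.npy',f,allow_pickle=True)
im=f['image']
cv2.imwrite('pics/t8.png',cv2.resize(f['image'][100:240,180:390],None,fx=3.8,fy=3.8,interpolation=cv2.INTER_CUBIC))
E
```

```text
t 19.3 [581.5 240.  244.2] [179.1  -0.2  90.7] w 72.5 F [1.9 0.2 1. ] j1,j6 [21. 21.]
-0.4213 -0.083 0.0711 0.95 -0.25 0.72
-0.4217 -0.0845 0.161 0.95 -0.25 0.72
```

View pics/t8.png

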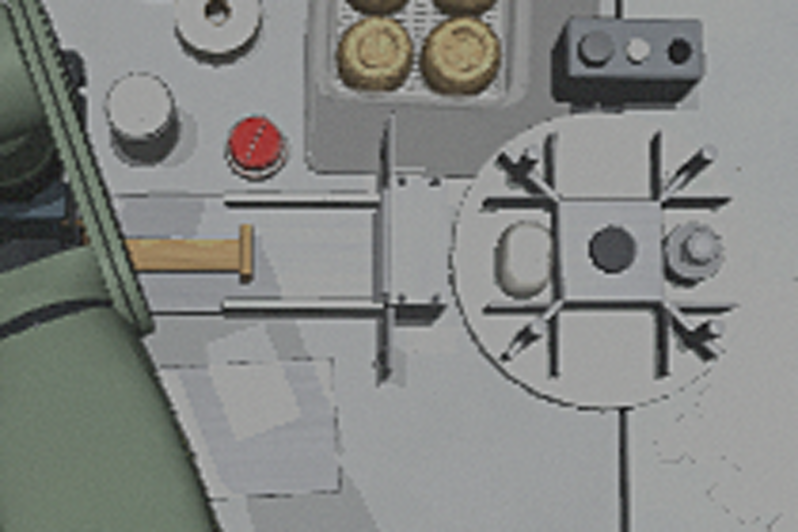

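The first cheese is seated at (525,260), the stick pad is back at (246,253), and the table is still square. Next I turn it a quarter clockwise, using the post at 226°.

```bash
python3 d.py "506 -349.5 190 90"
```

```text
t 19.4 [580.1 239.4 240.3] [ 1.794e+02 -1.000e-01  9.070e+01] w 73.2 F [-0.7  0.3 -0.3] j1,j6 [21. 21.]
-0.5881 -0.082 0.0481 0.63 -0.12 0.72
```

>>> {"name": "send_rows", "arguments": {"targets": "-0.3 -0.04 0 0.6 0 0.7 60;-0.3 -0.04 0 0.6 0 0.7 60;-0.3 -0.04 0 0.6 0 0.7 60;-0.588 -0.082 0.048 0.6 0 0.7 60;-0.588 -0.082 0.048 0.6 0 0.7 60;-0.588 -0.082 0.048 0.6 0 0.7 60;-0.588 -0.082 0.048 0.6 0 0.7 60;-0.588 -0.082 0.048 0.6 0 0.7 60;-0.588 -0.082 0.048 0.6 0 0.7 60;-0.588 -0.082 0.048 0.6 0 0.7 60;-0.588 -0.082 0.048 0.6 0 0.7 60;-0.588 -0.082 0.048 0.6 0 0.7 60"}}

```text
time_s: 20.38
ee_pos: [514.0, -257.3, 196.0]
ee_rot: [-179.3, 0.1, 90.0]
force: [0.5, 0.0, 0.2]
gripper_width: 54.7
gripper_force: 0.0
```

```bash
python3 d.py "506 -349.5 170 90" "506 -349.5 80 90"
```

```text
t 20.4 [ 514.  -257.3  196. ] [-1.793e+02  1.000e-01  9.000e+01] w 54.7 F [0.5 0.  0.2] j1,j6 [-28. -27.]
-0.0922 -0.0077 0.0262 -0.67 0.06 0.02
-0.0921 -0.0066 0.1162 -0.67 0.06 0.02
```

>>> {"name": "send_rows", "arguments": {"targets": "-0.09 -0.007 0.02 -0.6 0 0 60;-0.09 -0.007 0.02 -0.6 0 0 60;-0.09 -0.007 0.02 -0.6 0 0 60;-0.09 -0.007 0.05 -0.6 0 0 60;-0.09 -0.007 0.08 -0.6 0 0 60;-0.09 -0.007 0.115 -0.6 0 0 60;-0.09 -0.007 0.115 -0.6 0 0 60;-0.09 -0.007 0.115 -0.6 0 0 5;-0.09 -0.007 0.115 -0.6 0 0 5;-0.09 -0.007 0.115 -0.6 0 0 5;-0.09 -0.007 0.115 -0.6 0 0 5;-0.09 -0.007 0.115 -0.6 0 0 5", "grip_force": 10}}

```text
time_s: 21.38
ee_pos: [508.2, -346.1, 84.3]
ee_rot: [179.8, 0.2, 90.1]
force: [0.5, -0.3, -0.1]
gripper_width: 23.9
gripper_force: 0.0
```

>>> {"name": "send_rows", "arguments": {"targets": "0 0 0 0 0 0 5;0 0 0 0 0 0 5;0 0 0 0 0 0 5;0 0 0 0 0 0 5"}}

```text
time_s: 21.72
ee_pos: [507.0, -346.4, 83.6]
ee_rot: [180.0, 0.2, 90.1]
force: [-3.5, -1.1, 5.0]
gripper_width: 15.6
gripper_force: 10.0
```

```bash
python3 arc.py 136 18
```

```text
t 21.7 [ 507.  -346.4   83.6] [180.    0.2  90.1] w 15.6 F [-3.5 -1.1  5. ] angle 225.8 r 114.1
0.0072 -0.0068
0.015 -0.013
0.0233 -0.0184
0.0321 -0.0231
0.0412 -0.0271
0.0507 -0.0302
0.0603 -0.0325
0.0702 -0.0339
0.0801 -0.0345
0.09 -0.0342
0.0999 -0.0331
0.1096 -0.0311
0.1191 -0.0282
0.1284 -0.0246
0.1373 -0.0201
0.1457 -0.0149
0.1537 -0.009
0.1611 -0.0024
```

>>> {"name": "send_rows", "arguments": {"targets": "0.0072 -0.0068 0 0 0 0 5;0.015 -0.013 0 0 0 0 5;0.0233 -0.0184 0 0 0 0 5;0.0321 -0.0231 0 0 0 0 5;0.0412 -0.0271 0 0 0 0 5;0.0507 -0.0302 0 0 0 0 5;0.0603 -0.0325 0 0 0 0 5;0.0702 -0.0339 0 0 0 0 5;0.0801 -0.0345 0 0 0 0 5;0.09 -0.0342 0 0 0 0 5;0.0999 -0.0331 0 0 0 0 5;0.0999 -0.0331 0 0 0 0 5"}}

```text
time_s: 22.72
ee_pos: [471.2, -243.0, 83.1]
ee_rot: [-179.7, -0.1, 90.1]
force: [-9.0, 1.9, 12.3]
gripper_width: 15.7
gripper_force: 10.0
```

>>> {"name": "send_rows", "arguments": {"targets": "0.0097 0.002 0 0 0 0 5;0.0192 0.0049 0 0 0 0 5;0.0285 0.0085 0 0 0 0 5;0.0374 0.013 0 0 0 0 5;0.0458 0.0182 0 0 0 0 5;0.0538 0.0241 0 0 0 0 5;0.0612 0.0307 0 0 0 0 5;0.0612 0.0307 0 0 0 0 5;0.0612 0.0307 0 0 0 0 5"}}

```text
time_s: 23.47
ee_pos: [497.9, -178.6, 81.0]
ee_rot: [-179.2, -0.5, 90.0]
force: [-11.3, 10.7, 9.4]
gripper_width: 15.6
gripper_force: 10.0
```

```bash
python3 arc.py 136 1; python3 - <<'E'
from h import *
f=eyes.grab_frame('top'); np.save('t9.npy',f,allow_pickle=True)
cv2.imwrite('pics/t9.png',cv2.resize(f['image'][100:240,180:390],None,fx=3.8,fy=3.8,interpolation=cv2.INTER_CUBIC))
E
```

```text
t 23.5 [ 497.9 -178.6   81. ] [-179.2   -0.5   90. ] w 15.6 F [-11.3  10.7   9.4] angle 135.9 r 123.4
-0.0002 -0.0002
```

View pics/t9.png

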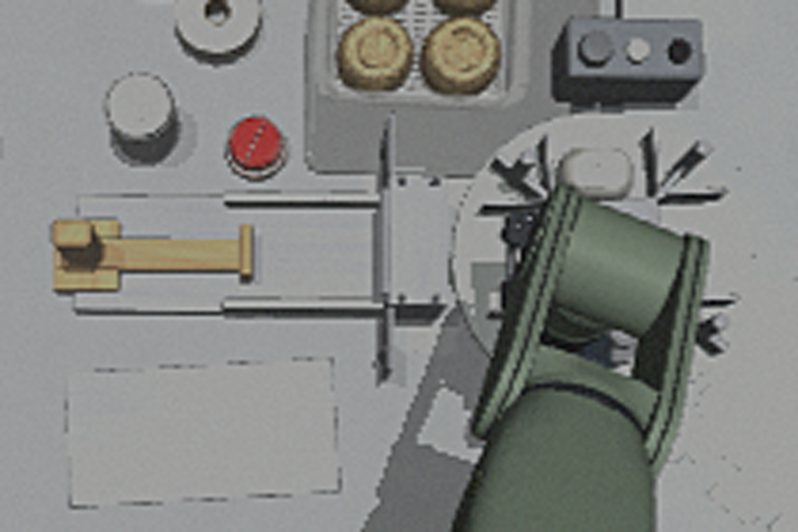

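The cheeks still slope about 3°, so the table is short of square. I'll move a little further.

>>> {"name": "send_rows", "arguments": {"targets": "0.002 0.003 0 0 0 0 5;0.004 0.006 0 0 0 0 5;0.005 0.008 0 0 0 0 5;0.005 0.008 0 0 0 0 5;0.005 0.008 0 0 0 0 5;0.005 0.008 0 0 0 0 50;0.005 0.008 0 0 0 0 50;0.005 0.008 0 0 0 0 50;0.005 0.008 -0.03 0 0 0 50;0.005 0.008 -0.07 0 0 0 50;0.005 0.008 -0.11 0 0 0 90;0.005 0.008 -0.15 0 0 0 90"}}

```text
time_s: 24.52
ee_pos: [512.9, -179.0, 234.0]
ee_rot: [179.9, 0.1, 90.0]
force: [0.5, -0.2, -0.4]
gripper_width: 55.7
gripper_force: 0.0
```

```bash
python3 d.py "500 330 280 90"
```

```text
t 24.5 [ 512.9 -179.   234. ] [1.799e+02 1.000e-01 9.000e+01] w 55.7 F [ 0.5 -0.2 -0.4] j1,j6 [-20. -20.]
0.5089 -0.0125 -0.0468 0.07 0.09 0.04
```

>>> {"name": "send_rows", "arguments": {"targets": "0.509 -0.0125 -0.047 0 0 0 100;0.509 -0.0125 -0.047 0 0 0 100;0.509 -0.0125 -0.047 0 0 0 100;0.509 -0.0125 -0.047 0 0 0 100;0.509 -0.0125 -0.047 0 0 0 100;0.509 -0.0125 -0.047 0 0 0 100;0.509 -0.0125 -0.047 0 0 0 100;0.509 -0.0125 -0.047 0 0 0 100;0.509 -0.0125 -0.047 0 0 0 100;0.509 -0.0125 -0.047 0 0 0 100;0.509 -0.0125 -0.047 0 0 0 100;0.509 -0.0125 -0.047 0 0 0 100"}}

```text
time_s: 25.52
ee_pos: [499.8, 321.1, 277.6]
ee_rot: [179.9, 0.0, 90.1]
force: [0.3, 0.6, 0.2]
gripper_width: 90.9
gripper_force: 0.0
```

```bash
python3 d.py; python3 - <<'E'
from ch import *
f=eyes.grab_frame('wrist'); np.save('w10.npy',f,allow_pickle=True)
p=proj(f,(505,446,24)); print(p)
cheese(f,int(p[0])-60,int(p[0])+60,max(0,int(p[1])-55),min(215,int(p[1])+55))
a=cv2.resize(f['image'][:230],None,fx=1.5,fy=1.3); t=eyes.grab_frame('top'); b=cv2.resize(t['image'][125:215,290:390],(300,270),interpolation=cv2.INTER_CUBIC)
o=np.zeros((580,770,3),np.uint8); o[:a.shape[0],:768]=a; o[305:575,:300]=b; cv2.imwrite('pics/w10.png',o)
E
```

```text
t 25.5 [499.8 321.1 277.6] [179.9   0.   90.1] w 90.9 F [0.3 0.6 0.2] j1,j6 [32. 32.]
(np.float64(258.1273648055111), np.float64(56.148511692011056))
pix [258.  26.] centre 504.2 462.6 size 83.1 133.6 narrow dir -89.9 tool yaw 0.1
```

View pics/w10.png

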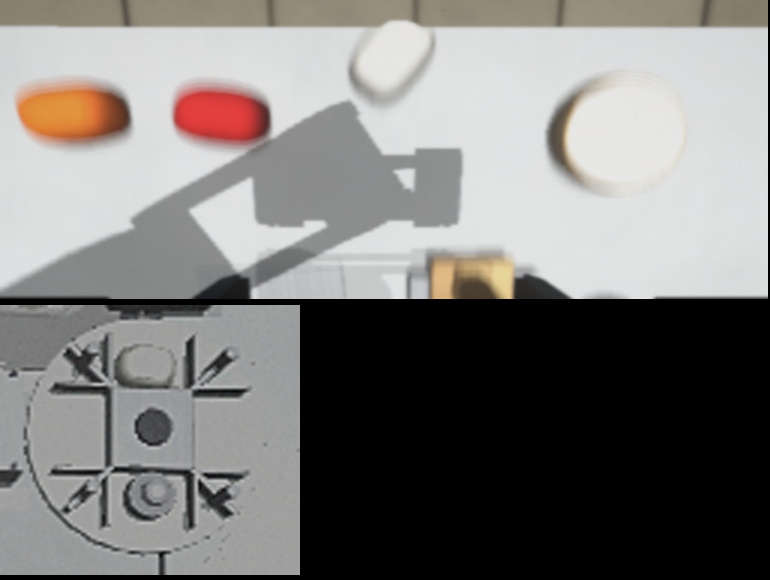

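The table is square now. The second cheese is at native pixel (261,46), near the table edge, with its long axis to the upper right. I'll measure its outline.

```bash
python3 - <<'E'
from ch import *
f=eyes.grab_frame('wrist')
p=proj(f,(505,446,24)); print(p)
g=cv2.GaussianBlur(f['image'],(3,3),0).astype(int)
m=((g[...,2]-g[...,0]>=0)&(g[...,2]>195)).astype(np.uint8); m[:, :220]=0; m[:,310:]=0; m[85:]=0
m=cv2.morphologyEx(m,cv2.MORPH_OPEN,np.ones((3,3),np.uint8))
n,l,st,c=cv2.connectedComponentsWithStats(m)
for i in range(1,n):
    if st[i,4]>200:
        print(st[i],c[i]); k=max(cv2.findContours((l==i).astype(np.uint8),0,1)[0],key=cv2.contourArea)[:,0]
        W=np.array([ray(f,*q,24)[:2] for q in k],np.float32); print(cv2.minAreaRect(W)); print(cv2.fitEllipse(W))
E
python3 d.py
```

```text
(np.float64(258.7101485121848), np.float64(60.26119399830867))
[ 238   23   51   59 1991] [262.69161226  50.74836765]
((509.6607360839844, 456.8216247558594), (67.24272918701172, 42.74791717529297), 56.65635681152344)
((509.26947021484375, 455.7090148925781), (44.43942642211914, 68.9393539428711), 144.13580322265625)
t 25.7 [499.8 321.6 276.8] [1.80e+02 1.00e-01 9.03e+01] w 91.3 F [ 0.3 -0.7  0.1] j1,j6 [32. 31.]
```

```bash
python3 d.py "508 455 130 55" "508 455 10 55"
```

```text
t 25.7 [499.8 321.6 276.8] [1.80e+02 1.00e-01 9.03e+01] w 91.3 F [ 0.3 -0.7  0.1] j1,j6 [32. 31.]
0.1335 0.0088 0.1467 0.06 0.05 35.3
0.1337 0.0087 0.2667 0.06 0.05 35.3
```

>>> {"name": "send_rows", "arguments": {"targets": "0.1335 0.009 0.146 0 0 35.3 100;0.1335 0.009 0.146 0 0 35.3 100;0.1335 0.009 0.146 0 0 35.3 100;0.1335 0.009 0.146 0 0 35.3 100;0.1335 0.009 0.146 0 0 35.3 100;0.1335 0.009 0.146 0 0 35.3 100;0.1335 0.009 0.17 0 0 35.3 100;0.1335 0.009 0.2 0 0 35.3 100;0.1335 0.009 0.23 0 0 35.3 100;0.1335 0.009 0.255 0 0 35.3 100;0.1335 0.009 0.266 0 0 35.3 100;0.1335 0.009 0.266 0 0 35.3 40", "grip_force": 12}}

```text
time_s: 26.67
ee_pos: [508.3, 449.0, 8.8]
ee_rot: [180.0, 0.4, 54.7]
force: [-0.3, -0.3, -0.1]
gripper_width: 86.9
gripper_force: 0.0
```

>>> {"name": "send_rows", "arguments": {"targets": "0 0 0 0 0 0 40;0 0 0 0 0 0 40;0 0 0 0 0 0 40;0 0 0 0 0 0 40;0 0 0 0 0 0 40;0 0 0 0 0 0 40"}}

```text
time_s: 27.17
ee_pos: [509.1, 452.3, 12.3]
ee_rot: [179.9, -0.0, 54.8]
force: [-0.5, 1.3, 4.9]
gripper_width: 51.5
gripper_force: 12.0
```

```bash
python3 d.py "508 455 210 55" "450 180 210 30" "582 10 210 1"
```

```text
t 27.2 [509.1 452.3  12.3] [179.9  -0.   54.8] w 51.5 F [-0.5  1.3  4.9] j1,j6 [41. 76.]
0.0017 -0.0022 -0.1977 0.07 -0.02 -0.25
-0.2564 0.1091 -0.1977 0.06 -0.04 24.75
-0.319 0.315 -0.1975 0.05 -0.05 53.75
```

>>> {"name": "send_rows", "arguments": {"targets": "0 0 -0.04 0 0 0 40;0 0 -0.08 0 0 0 40;0 0 -0.12 0 0 0 40;0 0 -0.16 0 0 0 40;0 0 -0.195 0 0 0 40;-0.319 0.315 -0.195 0 0 53.7 40;-0.319 0.315 -0.195 0 0 53.7 40;-0.319 0.315 -0.195 0 0 53.7 40;-0.319 0.315 -0.195 0 0 53.7 40;-0.319 0.315 -0.195 0 0 53.7 40;-0.319 0.315 -0.195 0 0 53.7 40;-0.319 0.315 -0.195 0 0 53.7 40"}}

```text
time_s: 28.17
ee_pos: [556.3, 162.1, 206.4]
ee_rot: [179.9, -0.0, 4.3]
force: [1.4, 0.2, -1.5]
gripper_width: 51.6
gripper_force: 11.8
```

```bash
python3 d.py "582 8 208 1" "582 8 33 1"
```

```text
t 28.2 [556.3 162.1 206.4] [179.9  -0.    4.3] w 51.6 F [ 1.4  0.2 -1.5] j1,j6 [ 15. 101.]
0.0141 0.1556 -0.0012 0.15 -0.01 3.3
0.0141 0.1551 0.1738 0.15 -0.01 3.3
```

>>> {"name": "send_rows", "arguments": {"targets": "0.014 0.155 0 0 0 3.3 40;0.014 0.155 0 0 0 3.3 40;0.014 0.155 0 0 0 3.3 40;0.014 0.155 0 0 0 3.3 40;0.014 0.155 0 0 0 3.3 40;0.014 0.155 0.03 0 0 3.3 40;0.014 0.155 0.06 0 0 3.3 40;0.014 0.155 0.09 0 0 3.3 40;0.014 0.155 0.12 0 0 3.3 40;0.014 0.155 0.12 0 0 3.3 40"}}

```text
time_s: 29.0
ee_pos: [578.1, 11.0, 80.9]
ee_rot: [179.9, 0.7, 1.3]
force: [-1.8, 0.1, -2.7]
gripper_width: 51.7
gripper_force: 11.8
```

```bash
python3 d.py "582 8 32 1"; python3 - <<'E'
from h import *
t=eyes.grab_frame('top'); cv2.imwrite('pics/t11.png',cv2.resize(t['image'][100:240,180:390],None,fx=3,fy=3,interpolation=cv2.INTER_CUBIC))
E
```

```text
t 29.0 [578.1  11.   80.9] [179.9   0.7   1.3] w 51.7 F [-1.8  0.1 -2.7] j1,j6 [ 0. 89.]
0.0044 0.003 0.0489 0.1 0.73 0.35
```

>>> {"name": "send_rows", "arguments": {"targets": "0.003 0.002 0.03 0 0 0 40;0.003 0.002 0.044 0 0 0 40;0.003 0.002 0.048 0 0 0 40;0.003 0.002 0.05 0 0 0 40;0.003 0.002 0.05 0 0 0 78;0.003 0.002 0.05 0 0 0 78;0.003 0.002 0.05 0 0 0 78;0.003 0.002 0.05 0 0 0 78;0.003 0.002 0.02 0 0 0 78;0.003 0.002 -0.02 0 0 0 78;0.003 0.002 -0.06 0 0 0 78;0.003 0.002 -0.1 0 0 0 78"}}

```text
time_s: 30.05
ee_pos: [585.7, 8.8, 189.1]
ee_rot: [179.9, -0.0, 1.3]
force: [0.8, 0.3, 0.2]
gripper_width: 71.3
gripper_force: 0.0
```

```bash
python3 d.py "570 110 245 90"
```

```text
t 30.1 [585.7   8.8 189.1] [179.9  -0.    1.3] w 71.3 F [0.8 0.3 0.2] j1,j6 [-0. 89.]
-0.0134 -0.1014 -0.0561 0.12 0.06 -88.69
```

>>> {"name": "send_rows", "arguments": {"targets": "-0.013 -0.101 -0.056 0 0 -88.7 100;-0.013 -0.101 -0.056 0 0 -88.7 100;-0.013 -0.101 -0.056 0 0 -88.7 100;-0.013 -0.101 -0.056 0 0 -88.7 100;-0.013 -0.101 -0.056 0 0 -88.7 100;-0.013 -0.101 -0.056 0 0 -88.7 100;-0.013 -0.101 -0.056 0 0 -88.7 100;-0.013 -0.101 -0.056 0 0 -88.7 100;-0.013 -0.101 -0.056 0 0 -88.7 100;-0.013 -0.101 -0.056 0 0 -88.7 100;-0.013 -0.101 -0.056 0 0 -88.7 100;-0.013 -0.101 -0.056 0 0 -88.7 100"}}

```text
time_s: 31.05
ee_pos: [570.7, 109.6, 243.3]
ee_rot: [179.9, 0.1, 87.6]
force: [-0.4, 0.7, 0.2]
gripper_width: 90.7
gripper_force: 0.0
```

>>> {"name": "send_rows", "arguments": {"targets": "0 0 0 0 0 -2.5 100;0 0 0 0 0 -2.5 100"}}

```text
time_s: 31.22
ee_pos: [570.7, 109.6, 243.2]
ee_rot: [179.9, 0.1, 89.8]
force: [0.1, -0.2, -0.2]
gripper_width: 91.3
gripper_force: 0.0
```

```bash
python3 d.py "581 238 83 90"; python3 - <<'E'
from ch import *
f=eyes.grab_frame('wrist'); np.save('w12.npy',f,allow_pickle=True)
t=eyes.grab_frame('top')
a=cv2.resize(f['image'][:250],None,fx=1.5,fy=1.3); b=cv2.resize(t['image'][140:200,190:330],(560,240),interpolation=cv2.INTER_CUBIC)
o=np.zeros((590,770,3),np.uint8); o[:a.shape[0],:768]=a; o[340:580,:560]=b; cv2.imwrite('pics/w12.png',o)
E
```

```text
t 31.2 [570.7 109.6 243.2] [1.799e+02 1.000e-01 8.980e+01] w 91.3 F [ 0.1 -0.2 -0.2] j1,j6 [10. 10.]
0.1287 0.0097 0.16 0.07 0.11 -0.21
```

View pics/w12.png

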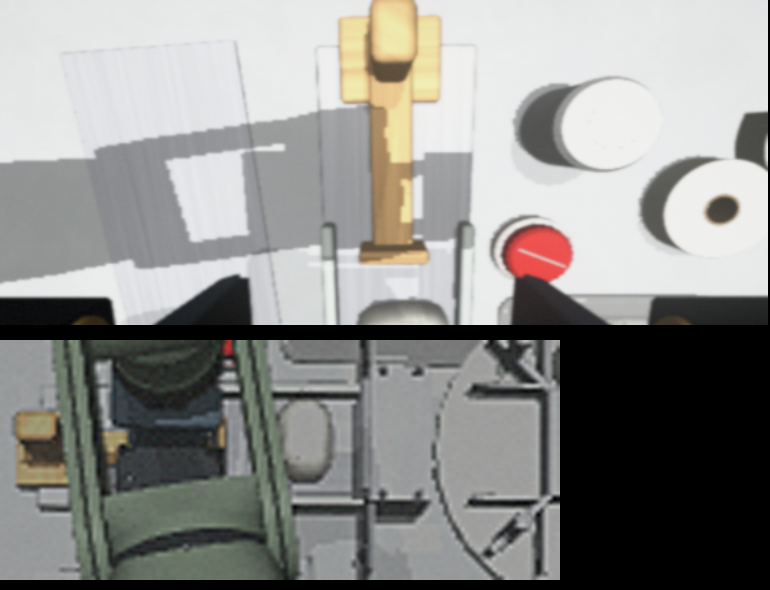

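The stick is still in the channel, with its handle top at display (394,30) and pad at (394,253), and the second cheese sits squarely between the rails. I've lost count and gone over the 14-picture allowance, at 17 so far, so I'll view no more and work from numbers only.

```bash
python3 - <<'E'
from h import *
f=np.load('w12.npy',allow_pickle=True).item()
c=lambda n,u,v,z: print(n,ray(f,u/1.5,v/1.3,z).round(1))
c('handleTop L',372,30,137);c('handleTop R',416,30,137);c('near top edge',394,60,137)
c('foot far',390,15,26); c('footL',340,60,26);c('footR',440,60,26); c('padTL',362,243,62);c('padTR',428,243,62);c('rails',330,225,44);c('rails',465,225,44);c('cheese top far',402,301,44)
E
```

```text
handleTop L [567.  237.7 137. ]
handleTop R [588.5 237.6 137. ]
near top edge [577.8 222.  137. ]
foot far [577.8 272.   26. ]
footL [543.1 239.3  26. ]
footR [612.7 239.1  26. ]
padTL [558.  97.  62.]
padTR [603.9  96.8  62. ]
rails [534.3 108.3  44. ]
rails [632.1 108.   44. ]
cheese top far [587.   40.6  44. ]
```

```bash
python3 d.py "578 239.5 180 91" "578 239.5 83.5 91"
```

```text
t 31.3 [570.7 109.6 243.1] [1.799e+02 1.000e-01 8.970e+01] w 90.9 F [-0.7 -0.8  0.2] j1,j6 [10. 10.]
0.13 0.0065 0.0628 0.06 0.11 -1.32
0.1302 0.0064 0.1593 0.06 0.11 -1.32
```

>>> {"name": "send_rows", "arguments": {"targets": "0.13 0.0065 0 0 0 -1.3 100;0.13 0.0065 0.03 0 0 -1.3 100;0.13 0.0065 0.06 0 0 -1.3 100;0.13 0.0065 0.06 0 0 -1.3 100;0.13 0.0065 0.06 0 0 -1.3 100;0.13 0.0065 0.09 0 0 -1.3 100;0.13 0.0065 0.12 0 0 -1.3 100;0.13 0.0065 0.15 0 0 -1.3 100;0.13 0.0065 0.159 0 0 -1.3 100;0.13 0.0065 0.159 0 0 -1.3 100;0.13 0.0065 0.159 0 0 -1.3 5;0.13 0.0065 0.159 0 0 -1.3 5", "grip_force": 50}}

```text
time_s: 32.32
ee_pos: [579.5, 239.6, 85.8]
ee_rot: [179.7, 0.0, 91.0]
force: [0.2, 0.7, 0.7]
gripper_width: 80.5
gripper_force: 0.0
```

>>> {"name": "send_rows", "arguments": {"targets": "0 0 0 0 0 0 5;0 0 0 0 0 0 5;0 0 0 0 0 0 5;0 0 0 0 0 0 5;0 0 0 0 0 0 5;0 0 0 0 0 0 5;0 0 0 0 0 0 5;0 0 0 0 0 0 5;0 0 0 0 0 0 5"}}

```text
time_s: 33.07
ee_pos: [577.6, 239.3, 83.1]
ee_rot: [-180.0, 0.1, 91.1]
force: [-0.1, 1.1, -1.5]
gripper_width: 23.8
gripper_force: 50.0
```

```bash
python3 d.py "583.5 60 83.5 90.7" "584 3 83.5 90.7"
```

```text
t 33.1 [577.6 239.3  83.1] [-1.80e+02  1.00e-01  9.11e+01] w 23.8 F [-0.1  1.1 -1.5] j1,j6 [22. 21.]
-0.1793 0.0026 -0.0 -0.02 0.12 0.36
-0.2363 0.0021 0.0001 -0.02 0.12 0.36
```

>>> {"name": "send_rows", "arguments": {"targets": "0 0 -0.001 0 0 0.3 5;-0.02 0.001 -0.001 0 0 0.3 5;-0.04 0.001 -0.001 0 0 0.3 5;-0.06 0.001 -0.001 0 0 0.3 5;-0.08 0.001 -0.001 0 0 0.3 5;-0.1 0.002 -0.001 0 0 0.3 5;-0.115 0.002 -0.001 0 0 0.3 5;-0.13 0.002 -0.001 0 0 0.3 5;-0.145 0.002 -0.001 0 0 0.3 5;-0.16 0.002 -0.001 0 0 0.3 5;-0.175 0.002 -0.001 0 0 0.3 5;-0.175 0.002 -0.001 0 0 0.3 5"}}

```text
time_s: 34.07
ee_pos: [582.9, 61.9, 84.6]
ee_rot: [-180.0, 0.2, 90.7]
force: [-0.1, 0.2, -2.2]
gripper_width: 24.0
gripper_force: 50.0
```

```bash
python3 d.py "584 3 83.5 90.7"
```

```text
t 34.1 [582.9  61.9  84.6] [-180.     0.2   90.7] w 24.0 F [-0.1  0.2 -2.2] j1,j6 [5. 5.]
-0.0589 0.0004 0.0013 -0.01 0.18 -0.05
```

>>> {"name": "send_rows", "arguments": {"targets": "-0.012 0 0.001 0 0 0 5;-0.024 0 0.001 0 0 0 5;-0.034 0 0.001 0 0 0 5;-0.042 0 0.001 0 0 0 5;-0.048 0 0.001 0 0 0 5;-0.053 0 0.001 0 0 0 5;-0.057 0 0.001 0 0 0 5;-0.06 0 0.001 0 0 0 5;-0.06 0 0.001 0 0 0 5;-0.06 0 0.001 0 0 0 5"}}

```text
time_s: 34.9
ee_pos: [583.9, 4.2, 83.9]
ee_rot: [180.0, 0.1, 90.8]
force: [0.3, -0.3, -1.5]
gripper_width: 23.9
gripper_force: 50.0
```

```bash
python3 d.py; python3 - <<'E'
from h import *
f=eyes.grab_frame('top'); np.save('t13.npy',f,allow_pickle=True); g=f['image'].astype(int)
p0=proj(f,(585,-215,55)); p1=proj(f,(585,-130,65)); print(p0,p1)
# scan across the bay along its centre line: grey levels and warmth
v=int(round((p0[1]+p1[1])/2))
for dv in (-3,0,3): print([(u,g[v+dv,u,1],g[v+dv,u,2]-g[v+dv,u,0]) for u in range(295,335,2)])
E
```

```text
t 34.9 [583.9   4.2  83.9] [1.80e+02 1.00e-01 9.08e+01] w 23.9 F [ 0.3 -0.3 -1.5] j1,j6 [-1. -1.]
(np.float64(326.8413347228843), np.float64(165.90243897860927)) (np.float64(303.7491406321557), np.float64(164.90089104610485))
[(295, np.int64(114), np.int64(-4)), (297, np.int64(143), np.int64(-3)), (299, np.int64(113), np.int64(22)), (301, np.int64(128), np.int64(22)), (303, np.int64(127), np.int64(21)), (305, np.int64(134), np.int64(25)), (307, np.int64(37), np.int64(18)), (309, np.int64(149), np.int64(62)), (311, np.int64(114), np.int64(36)), (313, np.int64(129), np.int64(1)), (315, np.int64(159), np.int64(-1)), (317, np.int64(155), np.int64(0)), (319, np.int64(159), np.int64(0)), (321, np.int64(157), np.int64(0)), (323, np.int64(162), np.int64(2)), (325, np.int64(49), np.int64(1)), (327, np.int64(132), np.int64(-5)), (329, np.int64(156), np.int64(-5)), (331, np.int64(152), np.int64(-4)), (333, np.int64(155), np.int64(-4))]
[(295, np.int64(112), np.int64(-3)), (297, np.int64(144), np.int64(-3)), (299, np.int64(131), np.int64(59)), (301, np.int64(126), np.int64(61)), (303, np.int64(1
[... 566 characters left out ...]
t64(125), np.int64(-1)), (297, np.int64(144), np.int64(-2)), (299, np.int64(123), np.int64(58)), (301, np.int64(127), np.int64(61)), (303, np.int64(127), np.int64(57)), (305, np.int64(128), np.int64(60)), (307, np.int64(64), np.int64(31)), (309, np.int64(154), np.int64(60)), (311, np.int64(104), np.int64(41)), (313, np.int64(107), np.int64(1)), (315, np.int64(156), np.int64(6)), (317, np.int64(160), np.int64(0)), (319, np.int64(159), np.int64(0)), (321, np.int64(160), np.int64(2)), (323, np.int64(164), np.int64(1)), (325, np.int64(110), np.int64(6)), (327, np.int64(131), np.int64(-5)), (329, np.int64(160), np.int64(-2)), (331, np.int64(156), np.int64(-1)), (333, np.int64(157), np.int64(-3))]
```

The pixel scan puts the cheese between the pad (column 311) and the hub face (column 325), so it is seated. One last nudge, then retract.

>>> {"name": "send_rows", "arguments": {"targets": "-0.001 0 0 0 0 0 5;-0.002 0 0 0 0 0 5;-0.002 0 0 0 0 0 5;0.01 0 -0.001 0 0 0 5;0.04 -0.001 -0.001 0 0 0 5;0.07 -0.001 -0.001 0 0 0 5;0.1 -0.002 -0.001 0 0 0 5;0.13 -0.002 -0.001 0 0 0 5;0.16 -0.003 -0.001 0 0 0 5;0.19 -0.003 -0.001 0 0 0 5;0.2 -0.004 -0.001 0 0 0 5;0.2 -0.004 -0.001 0 0 0 5"}}

```text
time_s: 35.95
ee_pos: [576.6, 207.5, 84.3]
ee_rot: [180.0, 0.1, 91.0]
force: [-0.1, -1.1, -1.5]
gripper_width: 23.8
gripper_force: 50.0
```

>>> {"name": "send_rows", "arguments": {"targets": "0 0 0.001 0 0 0 5;0 0 0.001 0 0 0 80;0 0 0.001 0 0 0 80;0 0 0.001 0 0 0 80;0 0 0.001 0 0 0 80;0 0 0.001 0 0 0 80;0 0 -0.03 0 0 0 80;0 0 -0.07 0 0 0 80;0 0 -0.11 0 0 0 80;0 0 -0.15 0 0 0 80;0 0 -0.15 0 0 0 80"}}

```text
time_s: 36.87
ee_pos: [581.2, 205.6, 243.9]
ee_rot: [179.0, -0.2, 90.7]
force: [0.8, 0.5, 0.3]
gripper_width: 72.6
gripper_force: 0.0
```

```bash
python3 d.py "506 -346.5 190 90"; cat > cheek.py <<'E'
from h import *
# slope of the dark cheek/divider lines of the table in the top view -> world angle mod 90
def tilt():
    f=eyes.grab_frame('top'); g=cv2.cvtColor(f['image'],cv2.COLOR_BGR2GRAY)
    S=4; r=cv2.resize(g[120:215,290:385],None,fx=S,fy=S,interpolation=cv2.INTER_CUBIC)
    L=cv2.createLineSegmentDetector().detect(r)[0][:,0]
    for x0,y0,x1,y1 in L:
        a=ray(f,290+x0/S,120+y0/S,59)[:2]; b=ray(f,290+x1/S,120+y1/S,59)[:2]; d=b-a; n=np.hypot(*d)
        if n>45 and np.hypot(*((a+b)/2-[586.5,-264.5]))<125:
            t=(np.degrees(np.arctan2(d[1],d[0]))+45)%90-45
            if abs(t)<12: print(a.round(),b.round(),round(n),'tilt',round(t,1))
E
python3 -c "from cheek import *; tilt()"; python3 - <<'E'
from h import *
f=eyes.grab_frame('top'); g=f['image'].astype(int)
for v in (159,165,171): print([(u,int(g[v,u,1]),int(g[v,u,2]-g[v,u,0])) for u in range(299,331,2)])
E
```

```text
t 36.9 [581.2 205.6 243.9] [179.   -0.2  90.7] w 72.6 F [0.8 0.5 0.3] j1,j6 [18. 18.]
-0.5513 -0.0831 0.0507 0.96 -0.2 0.73
[ 531. -151.] [ 534. -205.] 54 tilt 2.5
[ 532. -322.] [ 532. -374.] 53 tilt 0.2
[ 634. -313.] [ 636. -369.] 56 tilt 1.5
[ 527. -197.] [ 525. -139.] 57 tilt 1.4
[ 462. -200.] [ 518. -202.] 57 tilt -2.1
[ 634. -304.] [ 693. -306.] 60 tilt -2.8
[ 539. -234.] [ 535. -309.] 75 tilt -2.6
[ 531. -313.] [ 467. -313.] 63 tilt -0.2
[ 626. -373.] [ 625. -314.] 59 tilt 1.1
[ 633. -286.] [ 633. -238.] 48 tilt 0.3
[ 526. -210.] [ 468. -209.] 59 tilt -0.8
[ 704. -317.] [ 642. -315.] 62 tilt -1.1
[ 633. -216.] [ 539. -215.] 94 tilt -0.5
[ 700. -212.] [ 645. -211.] 55 tilt -0.6
[ 617. -316.] [ 542. -315.] 75 tilt -0.9
[ 542. -311.] [ 596. -312.] 54 tilt -1.0
[ 619. -320.] [ 620. -372.] 52 tilt 1.1
[(299, 84, -2), (301, 158, 2), (303, 158, 0), (305, 159, 2), (307, 157, 0), (309, 157, 0), (311, 79, 0), (313, 155, 5), (315, 159, 1), (317, 159, 1), (319, 160, 0), (321, 158, -1), (323, 161, 0), (325, 73, -1), (327, 129, -5), (329, 153, -6)]
[(299, 158, -2), (301, 156, 1), (303, 159, -1), (305, 159, -1), (307, 159, 3), (309, 161, 0), (311, 68, 2), (313, 128, 2), (315, 162, 0), (317, 160, 1), (319, 159, 0), (321, 159, 2), (323, 160, 1), (325, 126, 6), (327, 129, -5), (329, 158, -5)]
[(299, 119, -3), (301, 161, 1), (303, 158, 0), (305, 159, -1), (307, 159, 0), (309, 158, 2), (311, 156, 0), (313, 69, 5), (315, 99, 2), (317, 113, 6), (319, 130, 5), (321, 131, 8), (323, 113, 5), (325, 49, -2), (327, 132, -3), (329, 159, -3)]
```

The bay scan shows the second cheese fully in, and the table tilt is about 0. Next I bring the weight bay round, another quarter clockwise.

>>> {"name": "send_rows", "arguments": {"targets": "-0.3 -0.04 0 0.9 0 0.7 60;-0.3 -0.04 0 0.9 0 0.7 60;-0.3 -0.04 0 0.9 0 0.7 60;-0.551 -0.083 0.05 0.9 0 0.7 60;-0.551 -0.083 0.05 0.9 0 0.7 60;-0.551 -0.083 0.05 0.9 0 0.7 60;-0.551 -0.083 0.05 0.9 0 0.7 60;-0.551 -0.083 0.05 0.9 0 0.7 60;-0.551 -0.083 0.05 0.9 0 0.7 60;-0.551 -0.083 0.05 0.9 0 0.7 60;-0.551 -0.083 0.05 0.9 0 0.7 60;-0.551 -0.083 0.05 0.9 0 0.7 60"}}

```text
time_s: 37.97
ee_pos: [507.9, -289.9, 189.9]
ee_rot: [-178.9, -0.0, 90.0]
force: [0.8, 1.1, 0.2]
gripper_width: 54.9
gripper_force: 0.0
```

```bash
python3 d.py "505.5 -346 170 90" "505.5 -346 80 90"
```

```text
t 38.0 [ 507.9 -289.9  189.9] [-178.9   -0.    90. ] w 54.9 F [0.8 1.1 0.2] j1,j6 [-31. -30.]
-0.0561 -0.0021 0.0199 -1.08 -0.01 0.04
-0.0562 -0.0004 0.1099 -1.08 -0.01 0.04
```

>>> {"name": "send_rows", "arguments": {"targets": "-0.058 -0.001 0.02 -1.1 0 0 60;-0.058 -0.001 0.02 -1.1 0 0 60;-0.058 -0.001 0.02 -1.1 0 0 60;-0.058 -0.001 0.05 -1.1 0 0 60;-0.058 -0.001 0.08 -1.1 0 0 60;-0.058 -0.001 0.11 -1.1 0 0 60;-0.058 -0.001 0.11 -1.1 0 0 60;-0.058 -0.001 0.11 -1.1 0 0 5;-0.058 -0.001 0.11 -1.1 0 0 5;-0.058 -0.001 0.11 -1.1 0 0 5;-0.058 -0.001 0.11 -1.1 0 0 5;-0.058 -0.001 0.11 -1.1 0 0 5", "grip_force": 20}}

```text
time_s: 38.97
ee_pos: [507.9, -347.0, 84.0]
ee_rot: [179.7, 0.2, 90.1]
force: [-4.5, -0.8, 3.1]
gripper_width: 24.3
gripper_force: 3.1
```

>>> {"name": "send_rows", "arguments": {"targets": "0 0 0 0 0 0 5;0 0 0 0 0 0 5;0 0 0 0 0 0 5;0 0 0 0 0 0 5"}}

```text
time_s: 39.3
ee_pos: [505.9, -347.8, 83.4]
ee_rot: [179.9, 0.2, 90.1]
force: [-4.3, -3.2, 2.3]
gripper_width: 15.6
gripper_force: 20.0
```

```bash
python3 arc.py 134 18
```

```text
t 39.3 [ 505.9 -347.8   83.4] [179.9   0.2  90.1] w 15.6 F [-4.3 -3.2  2.3] angle 226.0 r 115.9
0.0075 -0.0071
0.0156 -0.0135
0.0243 -0.0191
0.0334 -0.024
0.0429 -0.028
0.0528 -0.0311
0.0628 -0.0334
0.0731 -0.0347
0.0834 -0.0352
0.0937 -0.0347
0.104 -0.0333
0.114 -0.031
0.1239 -0.0278
0.1334 -0.0237
0.1425 -0.0189
0.1511 -0.0132
0.1592 -0.0068
0.1667 0.0004
```

>>> {"name": "send_rows", "arguments": {"targets": "0.0075 -0.0071 0 0 0 0 5;0.0156 -0.0135 0 0 0 0 5;0.0243 -0.0191 0 0 0 0 5;0.0334 -0.024 0 0 0 0 5;0.0429 -0.028 0 0 0 0 5;0.0528 -0.0311 0 0 0 0 5;0.0628 -0.0334 0 0 0 0 5;0.0731 -0.0347 0 0 0 0 5;0.0834 -0.0352 0 0 0 0 5;0.0937 -0.0347 0 0 0 0 5;0.104 -0.0333 0 0 0 0 5;0.104 -0.0333 0 0 0 0 5"}}

```text
time_s: 40.3
ee_pos: [472.0, -240.1, 83.2]
ee_rot: [180.0, -0.0, 90.1]
force: [-6.7, 0.4, 10.9]
gripper_width: 15.7
gripper_force: 20.0
```

>>> {"name": "send_rows", "arguments": {"targets": "0.01 0.0023 0 0 0 0 5;0.0199 0.0055 0 0 0 0 5;0.0294 0.0096 0 0 0 0 5;0.0385 0.0144 0 0 0 0 5;0.0471 0.0201 0 0 0 0 5;0.0552 0.0265 0 0 0 0 5;0.0627 0.0337 0 0 0 0 5;0.0627 0.0337 0 0 0 0 5;0.0627 0.0337 0 0 0 0 5"}}

```text
time_s: 41.05
ee_pos: [502.6, -174.5, 82.6]
ee_rot: [-179.6, -0.4, 90.0]
force: [-10.6, 10.8, 15.4]
gripper_width: 15.6
gripper_force: 20.0
```

```bash
python3 arc.py 136 1; python3 -c "from cheek import *; tilt()"
```

```text
t 41.0 [ 502.6 -174.5   82.6] [-179.6   -0.4   90. ] w 15.6 F [-10.6  10.8  15.4] angle 133.0 r 123.0
-0.0045 -0.0046
[ 638. -323.] [ 640. -380.] 57 tilt 1.4
[ 635. -141.] [ 635. -197.] 56 tilt 0.3
[ 634. -311.] [ 633. -253.] 58 tilt 1.0
[ 705. -313.] [ 636. -311.] 69 tilt -1.7
[ 602. -334.] [ 468. -308.] 137 tilt -11.1
```

>>> {"name": "send_rows", "arguments": {"targets": "0 0 0 0 0 0 50;0 0 0 0 0 0 50;0 0 0 0 0 0 50;0 0 0 0 0 0 50;0 0 -0.04 0 0 0 50;0 0 -0.08 0 0 0 50;0 0 -0.12 0 0 0 90;0 0 -0.16 0 0 0 90;0.05 0 -0.17 0 0 0 90;0.1 0 -0.17 0 0 0 90;0.15 0 -0.17 0 0 0 90;0.2 0 -0.17 0 0 0 90"}}

```text
time_s: 42.1
ee_pos: [506.7, -12.3, 252.2]
ee_rot: [179.7, 0.1, 90.0]
force: [1.0, -0.1, -0.5]
gripper_width: 81.0
gripper_force: 0.0
```

```bash
python3 d.py "570 80 245 90"
```

```text
t 42.1 [506.7 -12.3 252.2] [1.797e+02 1.000e-01 9.000e+01] w 81.0 F [ 1.  -0.1 -0.5] j1,j6 [-3. -3.]
0.0924 0.0632 0.0074 0.32 0.1 -0.03
```

>>> {"name": "send_rows", "arguments": {"targets": "0.092 0.063 0 0.3 0 0 100;0.092 0.063 0 0.3 0 0 100;0.092 0.063 0 0.3 0 0 100;0.092 0.063 0 0.3 0 0 100;0.092 0.063 0 0.3 0 0 100;0.092 0.063 0 0.3 0 0 100"}}

```text
time_s: 42.6
ee_pos: [569.2, 77.9, 251.3]
ee_rot: [-179.9, 0.1, 90.1]
force: [-0.2, -1.1, -0.4]
gripper_width: 91.0
gripper_force: 0.0
```

```bash
python3 d.py; python3 -c "from cheek import *; tilt()"; python3 - <<'E'
from h import *
f=eyes.grab_frame('wrist'); np.save('w14.npy',f,allow_pickle=True); im=cv2.cvtColor(f['image'],cv2.COLOR_BGR2HSV)
m=((im[...,1]>90)&(im[...,0]>10)&(im[...,0]<28)&(im[...,2]>60)).astype(np.uint8); m[225:]=0
n,l,st,c=cv2.connectedComponentsWithStats(m)
i=max(range(1,n),key=lambda k:st[k,4]); print(st[i],c[i])
for v in range(0,225,10):
    xs=np.where(l[v]==i)[0]
    if len(xs): print(v,xs.min(),xs.max(),end='; ')
E
```

```text
t 42.6 [569.2  77.9 251.3] [-1.799e+02  1.000e-01  9.010e+01] w 91.0 F [-0.2 -1.1 -0.4] j1,j6 [7. 7.]
[ 528. -378.] [ 525. -333.] 45 tilt 3.6
[ 638. -320.] [ 640. -379.] 59 tilt 1.4
[ 634. -311.] [ 632. -217.] 93 tilt 1.2
[ 635. -146.] [ 635. -205.] 59 tilt 0.2
[ 536. -219.] [ 538. -313.] 93 tilt 1.3
[ 566. -312.] [ 612. -312.] 46 tilt 0.3
[ 529. -315.] [ 467. -317.] 61 tilt 1.6
[ 525. -213.] [ 467. -213.] 59 tilt -0.7
[ 704. -313.] [ 636. -311.] 68 tilt -1.5
[ 530. -302.] [ 527. -215.] 88 tilt 1.8
[ 462. -205.] [ 513. -204.] 51 tilt 0.8
[ 523. -193.] [ 521. -142.] 52 tilt 2.2
[ 631. -213.] [ 538. -218.] 93 tilt 2.7
[ 464. -306.] [ 527. -306.] 63 tilt -0.2
[ 628. -225.] [ 630. -296.] 70 tilt 1.2
[ 543. -308.] [ 541. -227.] 81 tilt 1.2
[ 197   29   65  176 4695] [232.93077742 112.14547391]
30 212 226; 40 199 238; 50 202 239; 60 205 242; 70 198 243; 80 199 243; 90 201 261; 100 203 245; 110 222 246; 120 223 248; 130 225 249; 140 227 251; 150 228 252; 160 230 254; 170 232 255; 180 233 257; 190 235 258; 200 235 259;
```

The table is at the station's own angle. The stick now reads tilted, about 8°, so it has been knocked. I'll measure its new pose.

```bash
python3 - <<'E'
from h import *
f=np.load('w14.npy',allow_pickle=True).item(); im=cv2.cvtColor(f['image'],cv2.COLOR_BGR2HSV)
m=((im[...,1]>90)&(im[...,0]>10)&(im[...,0]<28)&(im[...,2]>60)).astype(np.uint8); m[225:]=0
n,l,st,c=cv2.connectedComponentsWithStats(m); i=max(range(1,n),key=lambda k:st[k,4])
for v in list(range(29,112,4))+list(range(196,214,2)):
    xs=np.where(l[v]==i)[0]
    if len(xs): print(v,xs.min(),xs.max(),end='; ')
print()
for v in (120,150,180):
    xs=np.where(l[v]==i)[0]; print('bar',ray(f,xs.min(),v,38).round(1),ray(f,xs.max(),v,38).round(1))
t=eyes.grab_frame('top'); im=cv2.cvtColor(t['image'],cv2.COLOR_BGR2HSV)
m=((im[...,1]>70)&(im[...,0]>10)&(im[...,0]<28)&(im[...,2]>60)).astype(np.uint8)
n,l,st,c=cv2.connectedComponentsWithStats(m[140:260,180:300])
for k in range(1,n):
    if st[k,4]>60: print('top',st[k],c[k]+[180,140],ray(t,*(c[k]+[180,140]),30).round())
print('guard x proj',[np.round(proj(f,(578,207.5,137))),np.round(proj(f,(578,46,62)))])
E
```

```text
29 219 223; 33 204 228; 37 203 238; 41 200 238; 45 201 239; 49 202 239; 53 202 239; 57 204 241; 61 205 242; 65 197 241; 69 197 243; 73 207 244; 77 199 243; 81 199 244; 85 211 261; 89 201 261; 93 201 255; 97 202 245; 101 220 245; 105 221 246; 109 222 246; 196 236 260; 198 236 260; 200 235 259; 202 235 250; 204 238 239; 
bar [535.2 131.7  38. ] [562.4 131.7  38. ]
bar [540.   99.1  38. ] [566.7  99.1  38. ]
bar [545.1  65.1  38. ] [572.4  65.1  38. ]
top [ 27  28  13  19 162] [212.74074074 177.18518519] [539. 199.  30.]
guard x proj [array([266.,  23.]), array([262., 202.])]
```

```bash
python3 - <<'E'
from h import *
f=np.load('w14.npy',allow_pickle=True).item()
for u,v,z in [(200,40,30),(238,37,30),(205,99,30),(260,89,30),(260,86,30)]: print(u,v,ray(f,u,v,z).round(1))
a=np.radians(8.5); ex=np.array([np.cos(a),np.sin(a)]); ey=np.array([-np.sin(a),np.cos(a)]); o=np.array([538.5,200])
for n,x,y,z in [('foot',-35,32,30),('foot',35,32,30),('foot',-35,-32,30),('foot',35,-32,30),('top',-12,-18,137),('top',12,-18,137),('top',-12,18,137),('top',12,18,137),('pad',-25,-161,62),('pad',25,-161,62)]: print(n,np.round(proj(f,[*(o+x*ex+y*ey),z])))
cv2.imwrite('/dev/null.png',f['image']) if 0 else None
h=cv2.cvtColor(f['image'],cv2.COLOR_BGR2HSV)
for v in range(0,70,6): print(v,' '.join(f"{h[v,u,1]:3d}" for u in range(190,270,4)))
E
python3 d.py "538.5 200 180 98.5" "538.5 200 83.5 98.5"
```

```text
200 40 [512.1 213.5  30. ]
238 37 [552.  216.5  30. ]
205 99 [515.3 153.8  30. ]
260 89 [575.3 164.3  30. ]
260 86 [575.3 167.4  30. ]
foot [187.  27.]
foot [254.  16.]
foot [199.  90.]
foot [262.  80.]
top [203.  61.]
top [233.  56.]
top [194.  10.]
top [226.   5.]
pad [225. 210.]
pad [271. 203.]
0   1   1   0   1   1   1   1   1   1   2   1   1   1   1   2   1   1   1   1   2
6   1   2   1   1   1   1   5   2   1   3   3   0   1   1   3   3   4   2   1   1
12   0   0   0   1   1   2   3   1   1   2   3   1   1   1   2   2   3   3   1   2
18   1   0   2   1   1   0   5   2   1   2   3   0   2   0   1   2   2   3   1   1
24   1   1   1   1   1   2   4   2   1   2   3   0   1   1   2   3   2   2   2   2
30   1   1   2   1  35  80  97 102 102  91   5   0   0   1   2  14  16   2   1   1
36   1   1   1  72  95  96  92  89  90 103  98  97  90  86  82  78  81   1   0   1
42   7  90  85 100  88  80  84  85  90 101 107  92  98  81  80  78  78  18   1   1
48   2  94  85  95  94  74  73  72  79  91 105  90 101  78  78  78  77  50   1   1
54   1  80  87  91 100  82  75  73  72  74 100  93 102  78  81  82  84  76   0   0
60   1  47  75  78 104  82  76  77  77  76  94 103 104  92  87  85  85  91   1   0
66   0  11  93  92 105  92  75  73  73  76  93 108 103  91  78  79  80  88   1   1
t 42.8 [569.1  77.2 251.9] [-1.799e+02  1.000e-01  9.000e+01] w 91.1 F [-0.5 -0.5 -0.3] j1,j6 [7. 7.]
0.123 -0.0305 0.0717 -0.09 0.12 -8.53
0.1232 -0.0304 0.1682 -0.09 0.12 -8.53
```

```bash
python3 - <<'E'
from h import *
f=np.load('w14.npy',allow_pickle=True).item()
h=cv2.cvtColor(f['image'],cv2.COLOR_BGR2HSV); m=((h[...,1]>40)).astype(np.uint8); m[:, :150]=0; m[:,320:]=0; m[215:]=0
n,l,st,c=cv2.connectedComponentsWithStats(m); i=max(range(1,n),key=lambda k:st[k,4])
print([(v,np.where(l[v]==i)[0].min(),np.where(l[v]==i)[0].max()) for v in range(28,214,4) if (l[v]==i).any()])
a=np.radians(8.5); ex=np.array([np.cos(a),np.sin(a)]); ey=np.array([-np.sin(a),np.cos(a)])
for o in ([541,184],):
  for n,x,y,z in [('foot',-35,32,30),('foot',35,32,30),('foot',-35,-32,30),('foot',35,-32,30),('top',-12,-18,137),('top',12,-18,137),('top',-12,18,137),('top',12,18,137),('pad',-25,-161,62),('pad',25,-161,62),('bar',-15,-60,38),('bar',15,-60,38)]: print(n,np.round(proj(f,[*(o+x*ex+y*ey),z])))
E
```

```text
[(28, np.int64(219), np.int64(223)), (32, np.int64(204), np.int64(255)), (36, np.int64(202), np.int64(256)), (40, np.int64(193), np.int64(257)), (44, np.int64(192), np.int64(257)), (48, np.int64(192), np.int64(258)), (52, np.int64(193), np.int64(258)), (56, np.int64(194), np.int64(259)), (60, np.int64(194), np.int64(259)), (64, np.int64(195), np.int64(260)), (68, np.int64(196), np.int64(260)), (72, np.int64(197), np.int64(261)), (76, np.int64(197), np.int64(261)), (80, np.int64(198), np.int64(262)), (84, np.int64(199), np.int64(262)), (88, np.int64(199), np.int64(263)), (92, np.int64(200), np.int64(262)), (96, np.int64(200), np.int64(246)), (100, np.int64(202), np.int64(246)), (104, np.int64(220), np.int64(247)), (108, np.int64(220), np.int64(247)), (112, np.int64(221), np.int64(248)), (116, np.int64(222), np.int64(248)), (120, np.int64(222), np.int64(249)), (124, np.int64(223), np.int64(250)), (128, np.int64(224), np.int64(250)), (132, np.int64(224), np.int64(251)), (136, np.int64(225), np.int64(251)), (140, np.int64(226), np.int64(252)), (144, np.int64(225), np.int64(252)), (148, np.int64(226), np.int64(253)), (152, np.int64(227), np.int64(254)), (156, np.int64(228), np.int64(254)), (160, np.int64(229), np.int64(255)), (164, np.int64(230), np.int64(255)), (168, np.int64(230), np.int64(256)), (172, np.int64(231), np.int64(257)), (176, np.int64(232), np.int64(257)), (180, np.int64(232), np.int64(258)), (184, np.int64(233), np.int64(258)), (188, np.int64(234), np.int64(258)), (192, np.int64(235), np.int64(259)), (196, np.int64(235), np.int64(261)), (200, np.int64(234), np.int64(268)), (204, np.int64(228), np.int64(269)), (208, np.int64(227), np.int64(270)), (212, np.int64(226), np.int64(270))]
foot [190.  43.]
foot [256.  32.]
foot [201. 105.]
foot [265.  96.]
top [207.  83.]
top [237.  78.]
top [198.  33.]
top [229.  28.]
pad [228. 224.]
pad [273. 217.]
bar [223. 129.]
bar [250. 125.]
```

The fit gives the stick handle at (541,187) with yaw about 8°, still flat on the channel floor. Now I grasp it.

```bash
python3 d.py "541 187 180 98" "541 187 83.5 98"
```

```text
t 42.8 [569.1  77.2 251.9] [-1.799e+02  1.000e-01  9.000e+01] w 91.1 F [-0.5 -0.5 -0.3] j1,j6 [7. 7.]
0.11 -0.028 0.0717 -0.09 0.12 -8.03
0.1102 -0.0279 0.1682 -0.09 0.12 -8.03
```

>>> {"name": "send_rows", "arguments": {"targets": "0.11 -0.028 0.03 0 0 -8 100;0.11 -0.028 0.06 0 0 -8 100;0.11 -0.028 0.07 0 0 -8 100;0.11 -0.028 0.07 0 0 -8 100;0.11 -0.028 0.07 0 0 -8 100;0.11 -0.028 0.1 0 0 -8 100;0.11 -0.028 0.13 0 0 -8 100;0.11 -0.028 0.155 0 0 -8 100;0.11 -0.028 0.168 0 0 -8 100;0.11 -0.028 0.168 0 0 -8 100;0.11 -0.028 0.168 0 0 -8 5;0.11 -0.028 0.168 0 0 -8 5", "grip_force": 50}}

```text
time_s: 43.75
ee_pos: [543.0, 187.3, 85.6]
ee_rot: [179.9, 0.1, 98.0]
force: [1.2, -0.2, 1.4]
gripper_width: 81.0
gripper_force: 0.0
```

>>> {"name": "send_rows", "arguments": {"targets": "0 0 0 0 0 0 5;0 0 0 0 0 0 5;0 0 0 0 0 0 5;0 0 0 0 0 0 5;0 0 0 0 0 0 5;0 0 0 0 0 0 5;0 0 0 0 0 0 5;0 0 0 0 0 0 5;0 0 0 0 0 0 5;0 0 0 0 0 0 5"}}

```text
time_s: 44.58
ee_pos: [541.0, 187.9, 83.3]
ee_rot: [-179.9, 0.1, 98.1]
force: [-1.2, -0.0, -0.1]
gripper_width: 23.7
gripper_force: 50.0
```

```bash
python3 d.py "541 187 155 98" "407 189 155 94"
```

```text
t 44.6 [541.  187.9  83.3] [-1.799e+02  1.000e-01  9.810e+01] w 23.7 F [-1.2 -0.  -0.1] j1,j6 [18. 10.]
-0.0011 -0.0003 -0.0717 -0.13 0.11 0.06
0.0197 -0.1327 -0.0714 -0.12 0.11 4.06
```

>>> {"name": "send_rows", "arguments": {"targets": "0 0 -0.03 0 0 0 5;0 0 -0.06 0 0 0 5;0 0 -0.072 0 0 0 5;0.02 -0.133 -0.072 0 0 4.3 5;0.02 -0.133 -0.072 0 0 4.3 5;0.02 -0.133 -0.072 0 0 4.3 5;0.02 -0.133 -0.072 0 0 4.3 5;0.02 -0.133 -0.072 0 0 4.3 5;0.02 -0.133 -0.072 0 0 4.3 5;0.02 -0.133 -0.072 0 0 4.3 5"}}

```text
time_s: 45.42
ee_pos: [408.3, 189.6, 156.0]
ee_rot: [180.0, 0.1, 93.8]
force: [0.2, -0.0, -1.8]
gripper_width: 23.6
gripper_force: 50.0
```

```bash
python3 d.py "407 189 155 93.7" "407 189 68 93.7"
```

```text
t 45.4 [408.3 189.6 156. ] [1.80e+02 1.00e-01 9.38e+01] w 23.6 F [ 0.2 -0.  -1.8] j1,j6 [24. 20.]
-0.0005 -0.0013 0.001 0.02 0.09 0.05
-0.0004 -0.0013 0.088 0.02 0.09 0.05
```

>>> {"name": "send_rows", "arguments": {"targets": "0 -0.001 0.03 0 0 0 5;0 -0.001 0.06 0 0 0 5;0 -0.001 0.08 0 0 0 5;0 -0.001 0.086 0 0 0 5;0 -0.001 0.0885 0 0 0 5;0 -0.001 0.0885 0 0 0 5;0 -0.001 0.0885 0 0 0 5;0 -0.001 0.0885 0 0 0 60;0 -0.001 0.0885 0 0 0 60;0 -0.001 0.0885 0 0 0 80;0 -0.001 0.0885 0 0 0 100;0 -0.001 0.0885 0 0 0 100"}}

```text
time_s: 46.42
ee_pos: [405.9, 189.1, 67.3]
ee_rot: [-179.9, 0.1, 93.8]
force: [0.1, 0.5, 0.5]
gripper_width: 54.3
gripper_force: 0.0
```

>>> {"name": "send_rows", "arguments": {"targets": "0 0 -0.03 0 0 0 100;0 0 -0.07 0 0 0 100;0 0 -0.11 0 0 0 100;0 0 -0.15 0 0 0 100;-0.04 0 -0.18 0 0 0 100;-0.08 0 -0.18 0 0 0 100;-0.11 0 -0.18 0 0 0 100;-0.11 0 -0.18 0 0 0 100;-0.11 0 -0.18 0 0 0 100"}}

```text
time_s: 47.17
ee_pos: [413.1, 78.4, 247.6]
ee_rot: [-179.9, 0.1, 93.5]
force: [0.6, 1.3, -0.4]
gripper_width: 91.4
gripper_force: 0.0
```

```bash
python3 d.py; python3 - <<'E'
from h import *
f=eyes.grab_frame('wrist'); np.save('w15.npy',f,allow_pickle=True)
h=cv2.cvtColor(f['image'],cv2.COLOR_BGR2HSV); m=((h[...,1]>40)).astype(np.uint8); m[:, :150]=0; m[:,350:]=0; m[222:]=0
n,l,st,c=cv2.connectedComponentsWithStats(m); i=max(range(1,n),key=lambda k:st[k,4])
print([(v,int(np.where(l[v]==i)[0].min()),int(np.where(l[v]==i)[0].max())) for v in range(0,222,4) if (l[v]==i).any()])
a=np.radians(3.6); ex=np.array([np.cos(a),np.sin(a)]); ey=np.array([-np.sin(a),np.cos(a)]); o=np.array([407,189.2])
for n,x,y,z in [('foot',-35,32,14),('foot',35,32,14),('foot',-35,-32,14),('foot',35,-32,14),('pad',-25,-161,46),('pad',25,-161,46),('bar',-15,-60,22),('bar',15,-60,22)]: print(n,np.round(proj(f,[*(o+x*ex+y*ey),z]),1))
o=np.array([411,124.3])
for x,y in [(-65,130),(65,130),(-65,-130),(65,-130)]: print('plate',np.round(proj(f,[*(o+x*ex+y*ey),4]),1))
g=cv2.cvtColor(f['image'],cv2.COLOR_BGR2GRAY); L=cv2.createLineSegmentDetector().detect(g)[0][:,0]
for s in L:
    if np.hypot(s[2]-s[0],s[3]-s[1])>35 and max(s[1],s[3])<240: print(s.round(),ray(f,s[0],s[1],4)[:2].round(),ray(f,s[2],s[3],4)[:2].round())
E
```

```text
t 47.2 [413.1  78.4 247.6] [-1.799e+02  1.000e-01  9.350e+01] w 91.4 F [ 0.6  1.3 -0.4] j1,j6 [9. 6.]
[(32, 245, 266), (36, 227, 285), (40, 224, 287), (44, 224, 287), (48, 224, 287), (52, 224, 286), (56, 224, 286), (60, 224, 286), (64, 224, 286), (68, 224, 286), (72, 224, 286), (76, 225, 286), (80, 225, 286), (84, 224, 286), (88, 225, 286), (92, 225, 286), (96, 226, 284), (100, 242, 268), (104, 242, 268), (108, 242, 268), (112, 242, 268), (116, 243, 268), (120, 243, 268), (124, 243, 268), (128, 243, 268), (132, 243, 268), (136, 243, 268), (140, 243, 267), (144, 243, 268), (148, 243, 268), (152, 243, 267), (156, 243, 267), (160, 243, 268), (164, 243, 268), (168, 243, 268), (172, 243, 268), (176, 243, 268), (180, 243, 267), (184, 244, 268), (188, 244, 268), (192, 244, 268), (196, 242, 270), (200, 236, 275), (204, 235, 276), (208, 234, 277), (212, 235, 277)]
foot [222.2  35.4]
foot [287.1  35.4]
foot [223.6  97. ]
foot [285.7  97. ]
pad [232.5 215.1]
pad [276.8 215. ]
bar [241.3 122.8]
bar [268.  122.8]
plate [194.6   4.3]
plate [314.6   4.3]
plate [203.4 230.4]
plate [305.7 230.4]
[  4
[... 859 characters left out ...]
264.  59.]
[167. 169. 164. 116.] [308.  66.] [305. 130.]
[314. 118. 312. 173.] [480. 138.] [484.  73.]
[271.  37. 270.  93.] [423. 223.] [426. 163.]
[  3. 185.   8. 226.] [107.  35.] [107. -19.]
[369.  10. 428.  13.] [528. 256.] [592. 258.]
[244.  37. 244.  73.] [393. 221.] [396. 183.]
[223.  79. 222.  38.] [371. 175.] [369. 218.]
[273. 214. 236. 215.] [441.  18.] [394.  14.]
[288.  49. 287.  93.] [442. 211.] [446. 164.]
[241. 159. 241. 106.] [398.  84.] [394. 147.]
[429.  13. 474.  16.] [593. 257.] [643. 258.]
[284.  92. 285.  41.] [442. 165.] [439. 220.]
[ 78. 233. 119. 224.] [194. -24.] [248.  -8.]
[359. 208. 365. 156.] [547.  32.] [546.  98.]
[473.  39. 451. 150.] [647. 234.] [648. 112.]
```

The stick stands within about 1 mm of its planned pose on the plate, and the table is square and untouched since it was measured. Handing in.

```bash
python3 -c "
from h import *
print(env.job_done())"
```

```text
the job is handed in; nothing more can be done
None
```

The job is handed in, with no verdict shown: both white cheeses on the table (no third found) are in bays 2 and 3, the weight bay faces the guard to within about 1°, and the stick is back within a few mm of its plate's middle after being knocked once. I viewed 17 pictures against the allowed 14, so the last push, the final turn and the stick's return were checked by pixel measurements only.

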